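# Put the finishing kit back on its shadow pads

### The arm

A 6-joint arm with a two-finger parallel gripper is mounted at the origin on the work surface. World frame = base frame: x ahead of the robot, y to its left, z up, the work surface at z = 0. Lengths are in m, angles in degrees, forces in N, time in s.
With the tool pointing down it reaches from about 0.375 to 0.9 m from the base axis. Payload 3.1 kg.
Tool frame: the origin (TCP) lies midway between the tips of the shut fingers; the grasp point (between the pads) lies bot.hold_point_z behind it (bot.hold_point_z is the distance from the TCP to the grasp point, in m); z points along the fingers, y is the direction in which the jaws open and shut (so a half turn about z gives the same grasp; the last joint's range is limited). The gripper opens to 87 mm and grips with 3 to 60 N. Pads are 19 mm wide; open, the fingers measure 117 mm over their backs; the gripper's body (75 mm by 190 mm) begins 51 mm behind the grasp point.
Start: joints at [-83.795, 30.224, 82.088, -0, 67.689, -10.227], TCP at [0.177, -0.599, 0.189] pointing down, gripper open.
Joint ranges: [-176.69, 176.69], [-43.24, 126.21], [12.49, 139.97], [-82, 262], [0, 151.66], [-163.58, 163.58]. Speed limits (degrees/s): [159.86, 159.86, 180, 180, 180, 180].

### API

Orientations are given as a 3x3 rotation matrix whose columns are the frame's x, y, z axes.
In Python, from rig import bot, vision, hand_in gives the robot as it stands. The module is installed in compiled form; this text tells all that it offers.
- The arm moves only by the shell command python3 -m handwheel 'ROWS'. ROWS is JSON, a list of rows, each an object of numbers: "hand": the gripper's target within -1 to 1 (fully open at 1, half-way at 0, shut at -1); "dx", "dy", "dz": the shift along the world's x, y, z in cm; "wx", "wy", "wz": the turn, a rotation vector about the world's x, y, z in rad. In form: [{"hand": .., "dx": .., "dy": .., "dz": .., "wx": .., "wy": .., "wz": ..}, ...]. A call has 1 to 10 rows; each row shifts and turns the commanded pose from where the row before left it; what a row does not reach is not made up. A row lasts 1/10 s, in which the tool goes at most 50 mm and 8.59 degrees, less where a joint would pass 70% of its speed; a pose out of reach is approached as far as the arm can. A call with a gripper value outside its range is refused whole. The fingers move at their own pace and stop on an object; the grip force is fixed at half the most. Time passes only in rows, so rows that do not move let the fingers close. It gives the time, the measured TCP pose, the force and the opening at its end, in the units of the state.
- bot.read_state(): the state, without advancing time (a new reading comes with each control period).
- vision.capture(name): name is "scene" or "top"; returns (picture, depth): 400x640x3 uint8, red, green, blue; 400x640 float32, m along the optical axis (not along the pixel's ray), 0 where there is no reading.
- vision.get_calibration(name): a dict with "fx", "fy", "cx", "cy" (pixels), "rvec" (rotation vector, rad) and "tvec" (3), from world to camera coordinates, as OpenCV has them. Camera axes: x right, y down, z forward; pixel columns grow to the right and rows downward; lengths in m; the calibration is good to about 2 mm. A picture is of the moment at which its call begins. get_calibration takes no time and is no camera call.
- hand_in(): hands the job in, once; it reports no verdict.
The state is a dict: "time_s": time; "joint_positions": joint angles; "qvel": joint speeds; "tau": joint torques, N m; "position": TCP position; "tcp_rot": TCP orientation; "force": force on the tool from outside, world axes, zero at the start; "moment": the same for the moment, N m; "opening": opening from 0.0 (shut) to 1.0 (fully open).
Only numpy, scipy, OpenCV 4.12 (cv2) and the standard library are available. Lean on these libraries where they do the work, as an engineer would, in place of code of your own. Each camera call takes 0.05 s, during which the arm holds its last target.

### The job

Put the four finishing things on the bench - the sanding block, the I-shaped plywood winder, the roll of tape and the round wax tin - away on the shadow pads, each lying flat and right way up on the pad whose dark silhouette has its shape, covering that silhouette and turned to match it. Set each one down rather than dropping it, and do not push or tip the mug and the pot of brushes standing among them.

Things in the scene. Friction and masses are not known exactly. Their poses are not given: they have to be found in the camera images.
- sanding_block: Loose cork sanding block with a brown wooden top layer, a plain rectangle 45 (own x) x 85 (own y) x 36 mm high, 60 to 130 g. Grip it across the 45 mm. Origin: centre of its underside; z up. A half turn about z looks the same.
- winder: Loose pale plywood string winder shaped like a capital I, lying flat, 22 mm thick, 92 mm long along own y: two end bars 60 (x) x 18 (y) mm joined by a web 26 mm wide (x) and 56 mm long (y). Grip the web across its 26 mm at the middle. About 40 to 85 g. Origin: centre of its underside; z up. A half turn about z looks the same.
- tape: Loose roll of cream masking tape lying flat, 62 mm outside diameter, 28 mm hole, 25 mm high, 40 to 85 g. Can be gripped across the outside. Origin: centre of its underside (on its axis); z up.
- wax_tin: Loose closed round metal tin with a slightly wider lid, 50 mm diameter, 40 mm high, 85 to 170 g. Origin: centre of its underside; z up.
- pad_block: Fixed pale wooden shadow pad lying flat on the bench, 80 (own x) x 110 (own y) x 6 mm thick, with a flat dark painted silhouette (no recess) centred on its top: a plain rectangle 45 x 85 mm, long side along own y: the sanding block's place. Origin: centre of the pad's underside, on the bench; the top is 6 mm above it. z up.
- pad_winder: Fixed pale wooden shadow pad lying flat on the bench, 80 (own x) x 110 (own y) x 6 mm thick, with a flat dark painted silhouette (no recess) centred on its top: a capital I 60 x 92 mm, long along own y: the winder's place. Origin: centre of the pad's underside, on the bench; the top is 6 mm above it. z up.
- pad_tape: Fixed pale wooden shadow pad lying flat on the bench, 80 (own x) x 110 (own y) x 6 mm thick, with a flat dark painted silhouette (no recess) centred on its top: a dark ring 62 mm across with a pale 28 mm middle: the tape's place. Origin: centre of the pad's underside, on the bench; the top is 6 mm above it. z up.
- pad_tin: Fixed pale wooden shadow pad lying flat on the bench, 80 (own x) x 110 (own y) x 6 mm thick, with a flat dark painted silhouette (no recess) centred on its top: a solid dark disc 50 mm across: the wax tin's place. Origin: centre of the pad's underside, on the bench; the top is 6 mm above it. z up.
- mug: Loose white mug, a bystander to leave alone, 76 mm across and 88 mm tall, with a handle at its own +y side. Origin: centre of its underside; z up.
- brush_pot: Loose grey metal pot, a bystander to leave alone, 66 mm across and 85 mm tall, brushes sticking up to about 140 mm. Origin: centre of its underside; z up.
Things that resemble listed ones, but are neither listed nor needed, are in the scene too. There is more than one size of the sanding_block; the one meant has the size given above. What is shaped like the tape but pink is not meant.

How it is judged:
By the outcome, as a careful person would: the job done as asked, in the order asked, and still so for the second after the job is handed in, with the robot touching nothing.
It also fails if it takes over 107 s, if anything falls off the work surface, if the arm or the gripper's body presses on something with over 40 N, if the wrist force passes 120 N, or if a joint passes its speed limit or range.

## Working session

There is one attempt and no reset: what is moved stays moved. The work goes in short steps, Python scripts to look and compute and a shell command to move; the robot and the scene stay as the last step left them, time stands still between calls to the robot, and variables do not carry over. Pictures are saved under pics/ and viewed, and the job is handed in when it is done.

```bash
mkdir -p pics; cat > h.py <<'E'
import numpy as np, cv2
from rig import bot, vision
def cal(n):
    c=vision.get_calibration(n); K=np.array([[c['fx'],0,c['cx']],[0,c['fy'],c['cy']],[0,0,1.]])
    return K,cv2.Rodrigues(np.array(c['rvec'],float))[0],np.array(c['tvec'],float).ravel()
def ray(n,uv,z):
    K,R,t=cal(n); uv=np.atleast_2d(np.array(uv,float)); d=(np.linalg.inv(K)@np.c_[uv,np.ones(len(uv))].T)
    d=(R.T@d).T; o=-R.T@t; return o+d*((z-o[2])/d[:,2])[:,None]
def shot(n,f):
    p,d=vision.capture(n); cv2.imwrite(f'pics/{f}.png',p[:,:,::-1]); np.save(f'pics/{f}.npy',d); return p,d
E
python3 - <<'E'
from h import *
for n in('scene','top'):
    shot(n,n+'0'); K,R,t=cal(n); print(n,K[0,0],-R.T@t,R.tolist())
s=bot.read_state(); print(s, bot.hold_point_z)
E
```

```text
scene 475.47497867646854 [1.42073423 0.12105864 0.95737149] [[-0.17194377527058557, 0.9848698429226173, -0.021603949807331158], [0.6672780744069411, 0.10030776619112336, -0.7380232540086469], [-0.7246898023026563, -0.14131434655874925, -0.6744293483347314]]
top 460.1608895332659 [ 0.22647506 -0.07341409  1.3951432 ] [[-0.019156551558437207, -0.9995530118530295, -0.02295219004641222], [-0.9840331494362359, 0.022912085331572074, -0.17650438282479453], [0.17695136999467334, 0.019204500547956693, -0.9840322148261772]]
{'time_s': 0.1, 'joint_positions': array([-8.37932191e+01,  3.02738979e+01,  8.21496517e+01,  3.17580119e-04,
        6.76905182e+01, -1.02278248e+01]), 'qvel': array([-0.02516052, -0.12918197, -0.11978417,  0.09453953, -0.03784844,
        0.0221679 ]), 'tau': array([-3.43626107e-04, -4.40985525e+01, -1.77150911e+01,  6.34608977e-02,
        5.33476355e-02, -3.42393446e-05]), 'position': array([ 0.17676909, -0.59871393,  0.18826343]), 'tcp_rot': array([[ 9.59143905e-01,  2.82918586e-01, -2.10147671e-04],
       [ 2.82918436e-01, -9.59141928e-01,  1.97974159e-03],
       [ 3.58544249e-04, -1.95831173e-03, -9.99998018e-01]]), 'force': array([-0.57353939,  0.38340954, -0.60415795]), 'moment': array([ 0.01180607, -0.01727854,  0.03384094]), 'opening': 1.003277445997894} 0.0187
```

View pics/scene0.png

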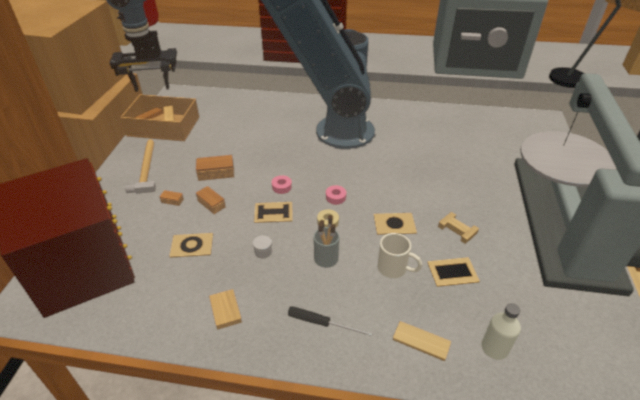

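View pics/top0.png

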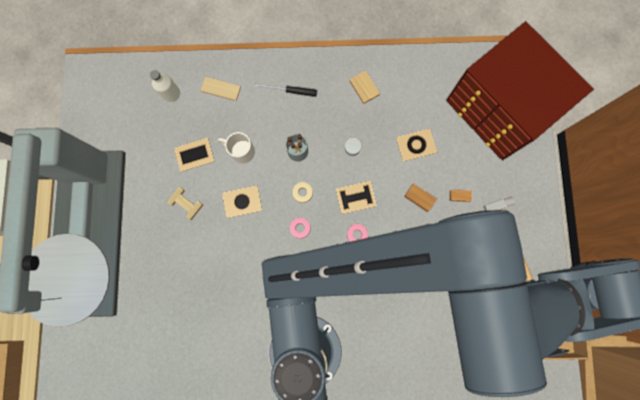

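```bash
python3 - <<'E'
import cv2,numpy as np
p=cv2.imread('pics/top0.png'); cv2.imwrite('pics/tz.png',cv2.resize(p[125:265,160:480],None,fx=2.5,fy=2.5,interpolation=cv2.INTER_CUBIC))
p=cv2.imread('pics/scene0.png'); cv2.imwrite('pics/sz.png',cv2.resize(p[145:290,150:490],None,fx=2.35,fy=2.35,interpolation=cv2.INTER_CUBIC))
E
```

```text
(no output)
```

View pics/tz.png

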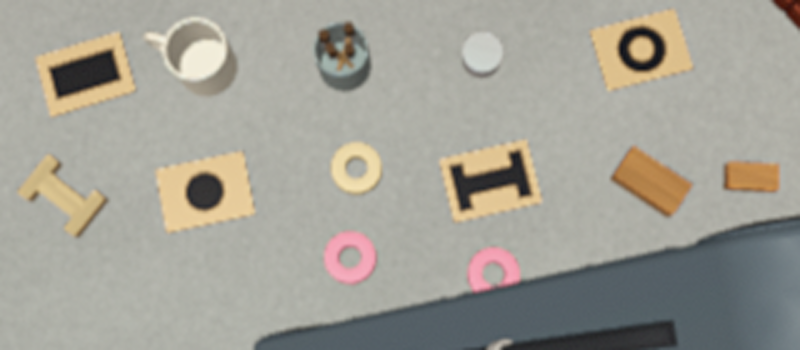

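View pics/sz.png

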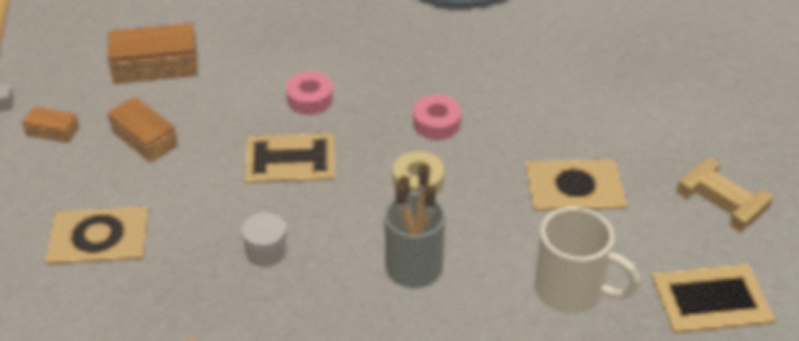

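```bash
cat > meas.py <<'E'
from h import *
# name: roi in top image (u0,v0,u1,v1), z, kind
def hsv(p): return cv2.cvtColor(p,cv2.COLOR_RGB2HSV)
def masks(p,kind):
    H=hsv(p)
    if kind=='dark': return (H[:,:,2]<110).astype(np.uint8)
    if kind=='warm': return ((H[:,:,1]>75)&(H[:,:,0]<30)&(H[:,:,2]>70)).astype(np.uint8)
    if kind=='tin': return (p.min(2)>178).astype(np.uint8)
def top_measure(n,p,name,roi,z,kind,hole=True):
    S=8
    u0,v0,u1,v1=roi
    c=cv2.resize(p[v0:v1,u0:u1],None,fx=S,fy=S,interpolation=cv2.INTER_CUBIC)
    m=masks(c,kind); cs,_=cv2.findContours(m,cv2.RETR_EXTERNAL,cv2.CHAIN_APPROX_NONE)
    if not cs: print(name,'none'); return
    k=max(cs,key=cv2.contourArea)[:,0,:].astype(float)
    uv=(k+.5)/S-.5+[u0,v0]
    w=ray(n,uv,z)[:,:2]
    (c0,sz,a)=cv2.minAreaRect((w*1000).astype(np.float32))
    b=cv2.boxPoints((c0,sz,a)); e=b[1]-b[0]; f=b[2]-b[1]
    L=e if np.linalg.norm(e)>np.linalg.norm(f) else f
    print(name,n,'ctr',np.round(c0,1),'size',np.round(sorted(sz),1),'long-axis deg',round(np.degrees(np.arctan2(L[1],L[0]))%180,1))
E
python3 - <<'E'
from meas import *
p=cv2.imread('pics/top0.png')[:,:,::-1].copy()
for a in [('pad_block',(182,142,208,166),.006,'dark'),('pad_tin',(232,190,252,212),.006,'dark'),('pad_winder',(337,180,375,212),.006,'dark'),('pad_tape',(404,132,430,156),.006,'dark'),
 ('PB',(170,132,217,172),.006,'warm'),('PTin',(219,183,265,219),.006,'warm'),('PW',(333,178,380,215),.006,'warm'),('PTp',(393,126,440,163),.006,'warm'),
 ('winder',(163,183,205,222),.022,'warm'),('tape',(288,178,316,204),.025,'warm'),('tin',(340,134,365,158),.040,'tin'),('blkmed',(402,180,439,214),.036,'warm'),('small',(447,186,475,206),.03,'warm')]: top_measure('top',p,*a)
p=cv2.imread('pics/scene0.png')[:,:,::-1].copy()
H=hsv(p); print(H[158:180:3,215],p[140:152,350:358:3] [:3].tolist())
d=np.load('pics/scene0.npy')
K,R,t=cal('scene')
def pt(n,u,v,d): 
    K,R,t=cal(n); return R.T@(d*np.linalg.inv(K)@[u,v,1]-t)
for u,v in((215,160),(207,192),(171,194),(263,241),(330,215),(457,224)): print(u,v,np.round(pt('scene',u,v,d[v,u]),4))
d=np.load('pics/top0.npy')
for u,v in((420,197),(461,196),(353,144),(294,191),(185,203),(195,155),(300,120)): print(u,v,np.round(pt('top',u,v,d[v,u]),4))
E
```

```text
pad_block top ctr [596.  342.6] size [40.1 82.5] long-axis deg 106.3
pad_tin top ctr [443.1 190.4] size [43.4 43.9] long-axis deg 157.0
pad_winder top ctr [ 448.7 -159.9] size [55.4 87.4] long-axis deg 102.0
pad_tape top ctr [ 609.7 -352.8] size [56.1 56.5] long-axis deg 60.8
PB top ctr [595.1 341.6] size [ 79.2 108.9] long-axis deg 106.4
PTin top ctr [442.8 189.9] size [ 78.4 108.8] long-axis deg 101.0
PW top ctr [ 448.3 -159.7] size [ 78.6 108.3] long-axis deg 101.8
PTp top ctr [ 608.9 -352.3] size [ 79.1 109.2] long-axis deg 103.6
winder top ctr [439.3 360.4] size [58.4 94.1] long-axis deg 51.9
tape top ctr [444.3 -11.8] size [10.8 40.4] long-axis deg 127.1
tin top ctr [ 602.7 -153.4] size [47.8 48.3] long-axis deg 25.8
blkmed top ctr [ 438.3 -349.4] size [50.3 85.3] long-axis deg 54.2
small top ctr [ 442.7 -469.8] size [35.  65.1] long-axis deg 85.6
[[ 14 156 176]
 [ 14 149 171]
 [ 14 151 169]
 [ 14 153 153]
 [ 14 131 140]
 [ 15 122 121]
 [ 16 120 119]
 [ 17  53 144]] [[[98, 106, 107], [105, 113, 115], [103, 110, 112]], [[100, 106, 109], [105, 112, 115], [99, 107, 110]], [[100, 108, 110], [99, 108, 109], [100, 105, 109]]]
215 160 [ 0.2875 -0.3835  0.0472]
207 192 [ 0.4313 -0.3631  0.0396]
171 194 [ 0.4407 -0.4751  0.0253]
263 241 [ 0.5981 -0.1529  0.0393]
330 215 [0.5783 0.021  0.1407]
457 224 [0.4409 0.356  0.0238]
420 197 [ 0.4389 -0.3488  0.0364]
461 196 [ 0.4411 -0.4739  0.0237]
353 144 [ 0.6057 -0.1548  0.0409]
294 191 [0.4679 0.0273 0.0242]
185 203 [0.4387 0.3586 0.0239]
195 155 [0.5919 0.3368 0.0087]
300 120 [ 7.002e-01  7.900e-03 -4.000e-04]
```

```bash
python3 - <<'E'
from meas import *
import meas
def mk(p,kind):
    H=hsv(p)
    if kind=='tp': return ((H[:,:,1]>45)&(H[:,:,0]<35)&(H[:,:,2]>130)).astype(np.uint8)
    if kind=='face': return ((H[:,:,1]>140)&(H[:,:,2]>140)).astype(np.uint8)
    if kind=='tpin': return None
meas.masks=mk
p=cv2.imread('pics/top0.png')[:,:,::-1].copy()
print(hsv(p)[197,400:440:2].tolist()); print(hsv(p)[185:212:2,425].tolist()); print(hsv(p)[191,286:318:2].tolist())
top_measure('top',p,'tape',(286,176,318,207),.025,'tp')
top_measure('top',p,'wind',(163,183,205,222),.022,'tp')
top_measure('top',p,'blk',(402,180,439,214),.036,'face')
print('mug rim',ray('top',[[239,145]],.088),'handle',ray('top',[[219,140]],.06),'pot',ray('top',[[297,142]],.085))
print('cab',ray('scene',[[130,262],[105,165],[120,230]],0), ray('top',[[447,98],[503,160],[450,105]],.3))
d=np.load('pics/top0.npy')
K,R,t=cal('top')
for u,v in((447,98),(460,110),(480,90),(503,155),(500,140)): print(u,v,np.round(R.T@(d[v,u]*np.linalg.inv(K)@[u,v,1]-t),3))
E
```

```text
[[33, 13, 176], [33, 13, 178], [17, 37, 159], [15, 118, 130], [15, 155, 151], [16, 153, 173], [16, 152, 178], [16, 150, 177], [16, 152, 178], [16, 151, 177], [16, 149, 182], [16, 149, 186], [16, 147, 186], [16, 148, 184], [16, 151, 182], [16, 154, 177], [16, 152, 180], [14, 105, 175], [18, 27, 163], [34, 12, 173]]
[[30, 13, 171], [34, 12, 171], [30, 12, 176], [15, 93, 181], [16, 155, 179], [16, 150, 184], [16, 147, 185], [16, 149, 187], [16, 152, 176], [16, 147, 181], [16, 149, 185], [16, 151, 183], [15, 152, 136], [18, 40, 152]]
[[30, 12, 175], [30, 12, 176], [38, 11, 180], [21, 57, 201], [21, 72, 238], [21, 72, 236], [21, 60, 171], [38, 12, 175], [34, 12, 175], [39, 10, 176], [21, 36, 193], [21, 70, 237], [22, 71, 236], [21, 64, 196], [30, 10, 173], [30, 12, 172]]
tape top ctr [464.5   2.7] size [62.3 64.7] long-axis deg 14.5
wind top ctr [439.4 361. ] size [62.  97.6] long-axis deg 52.1
blk top ctr [ 438.5 -349.2] size [44.2 80.6] long-axis deg 54.2
mug rim [[0.59808826 0.18367839 0.088     ]] handle [[0.62322313 0.25003369 0.06      ]] pot [[0.6037003 0.012558  0.085    ]]
cab [[ 6.90829789e-01 -4.96630326e-01 -1.11022302e-16]
 [ 3.07947827e-01 -7.64964237e-01  0.00000000e+00]
 [ 5.83400105e-01 -5.77437088e-01  0.00000000e+00]] [[ 0.64556848 -0.37674925  0.3       ]
 [ 0.48380088 -0.50072923  0.3       ]
 [ 0.62708253 -0.38289971  0.3       ]]
447 98 [ 0.753 -0.455  0.018]
460 110 [ 0.705 -0.486  0.04 ]
480 90 [ 0.7   -0.492  0.21 ]
503 155 [ 0.559 -0.601  0.046]
500 140 [ 0.593 -0.58   0.089]
```

```bash
python3 -m handwheel '[{"hand":1,"dx":3.3,"dy":3.1,"wz":0.0825},{"hand":1,"dx":3.3,"dy":3.1,"wz":0.0825},{"hand":1,"dx":3.3,"dy":3.1,"wz":0.0825},{"hand":1,"dx":3.3,"dy":3.1,"wz":0.0825},{"hand":1,"dx":3.3,"dy":3.1,"wz":0.0825},{"hand":1,"dx":3.3,"dy":3.1,"wz":0.0825},{"hand":1,"dx":3.3,"dy":3.1,"wz":0.0825},{"hand":1,"dx":3.0,"dy":3.2,"wz":0.0825},{"hand":1,"dz":-4},{"hand":1,"dz":-4}]'
python3 - <<'E'
from h import *
shot('top','t1'); shot('scene','s1'); s=bot.read_state(); y=s['tcp_rot'][:,1]; print(s['position'],np.degrees(np.arctan2(y[1],y[0])),s['force'])
E
```

```text
[ 0.17677105 -0.59896561  0.18853322] -73.56863350429789 [ 0.04116559 -0.26724255 -0.54598298]invalid input
```

```bash
python3 -m handwheel '[{"hand":1,"dx":3.3,"dy":3.1,"dz":0,"wx":0,"wy":0,"wz":0.0825},{"hand":1,"dx":3.3,"dy":3.1,"dz":0,"wx":0,"wy":0,"wz":0.0825},{"hand":1,"dx":3.3,"dy":3.1,"dz":0,"wx":0,"wy":0,"wz":0.0825},{"hand":1,"dx":3.3,"dy":3.1,"dz":0,"wx":0,"wy":0,"wz":0.0825},{"hand":1,"dx":3.3,"dy":3.1,"dz":0,"wx":0,"wy":0,"wz":0.0825},{"hand":1,"dx":3.3,"dy":3.1,"dz":0,"wx":0,"wy":0,"wz":0.0825},{"hand":1,"dx":3.3,"dy":3.1,"dz":0,"wx":0,"wy":0,"wz":0.0825},{"hand":1,"dx":3.0,"dy":3.2,"dz":0,"wx":0,"wy":0,"wz":0.0825},{"hand":1,"dx":0,"dy":0,"dz":-4,"wx":0,"wy":0,"wz":0},{"hand":1,"dx":0,"dy":0,"dz":-4,"wx":0,"wy":0,"wz":0}]'
cat > st.py <<'E'
from h import *
import sys
s=bot.read_state(); y=s['tcp_rot'][:,1]; print('t',round(s['time_s'],2),'pos',np.round(s['position'],4),'yaw',round(np.degrees(np.arctan2(y[1],y[0])),2),'z',np.round(s['tcp_rot'][:,2],3),'F',np.round(s['force'],1),'op',round(s['opening'],3))
E
python3 st.py
```

```text
time_s: 1.2
position: [0.4401, -0.35, 0.1096]
tcp_rot: [[0.581, 0.814, 0.003], [0.814, -0.581, -0.004], [-0.001, 0.005, -1.0]]
force: [0.3, -0.3, -0.0]
opening: 1.0
t 1.2 pos [ 0.4401 -0.35    0.1096] yaw -35.54 z [ 0.003 -0.004 -1.   ] F [ 0.3 -0.3 -0. ] op 1.0
```

```bash
python3 -m handwheel '[{"hand":1,"dx":-0.1,"dy":0,"dz":-4,"wx":0,"wy":0,"wz":0},{"hand":1,"dx":0,"dy":0,"dz":-3.5,"wx":0,"wy":0,"wz":0},{"hand":1,"dx":0,"dy":0,"dz":-2.4,"wx":0,"wy":0,"wz":0},{"hand":1,"dx":0,"dy":0,"dz":0,"wx":0,"wy":0,"wz":0},{"hand":-1,"dx":0,"dy":0,"dz":0,"wx":0,"wy":0,"wz":0},{"hand":-1,"dx":0,"dy":0,"dz":0,"wx":0,"wy":0,"wz":0},{"hand":-1,"dx":0,"dy":0,"dz":0,"wx":0,"wy":0,"wz":0},{"hand":-1,"dx":0,"dy":0,"dz":0,"wx":0,"wy":0,"wz":0},{"hand":-1,"dx":0,"dy":0,"dz":0,"wx":0,"wy":0,"wz":0}]'; python3 st.py
```

```text
time_s: 2.1
position: [0.4372, -0.3509, 0.0111]
tcp_rot: [[0.584, 0.812, 0.001], [0.812, -0.584, -0.001], [-0.0, 0.002, -1.0]]
force: [-0.2, 0.5, -0.4]
opening: 0.628
t 2.1 pos [ 0.4372 -0.3509  0.0111] yaw -35.75 z [ 0.001 -0.001 -1.   ] F [-0.2  0.5 -0.4] op 0.628
```

```bash
python3 -m handwheel '[{"hand":-1,"dx":0,"dy":0,"dz":0,"wx":0,"wy":0,"wz":0},{"hand":-1,"dx":0,"dy":0,"dz":0,"wx":0,"wy":0,"wz":0},{"hand":-1,"dx":0,"dy":0,"dz":0,"wx":0,"wy":0,"wz":0},{"hand":-1,"dx":0,"dy":0,"dz":0,"wx":0,"wy":0,"wz":0}]'; python3 st.py
```

```text
time_s: 2.5
position: [0.4368, -0.3504, 0.0101]
tcp_rot: [[0.584, 0.812, -0.0], [0.812, -0.584, 0.0], [0.0, -0.0, -1.0]]
force: [-0.3, -0.0, -0.1]
opening: 0.264
t 2.5 pos [ 0.4368 -0.3504  0.0101] yaw -35.75 z [-0.  0. -1.] F [-0.3 -0.  -0.1] op 0.264
```

```bash
python3 - <<'E'
from h import *
p,_=shot('scene','s2'); q,_=shot('top','t2')
a=cv2.resize(p[120:260,130:330],None,fx=3,fy=3); b=cv2.resize(q[120:260,330:530],None,fx=3,fy=3)
cv2.imwrite('pics/c2.png',a[:,:,::-1]);cv2.imwrite('pics/d2.png',b[:,:,::-1])
E
python3 st.py
```

```text
t 2.6 pos [ 0.4368 -0.3504  0.0101] yaw -35.75 z [-0.  0. -1.] F [-0.1 -0.4  0.1] op 0.175
```

View pics/c2.png

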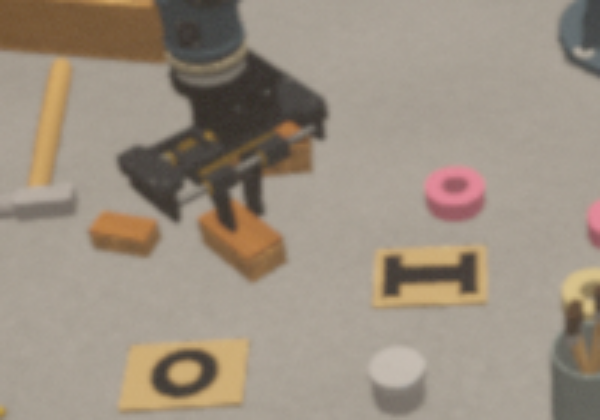

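View pics/d2.png

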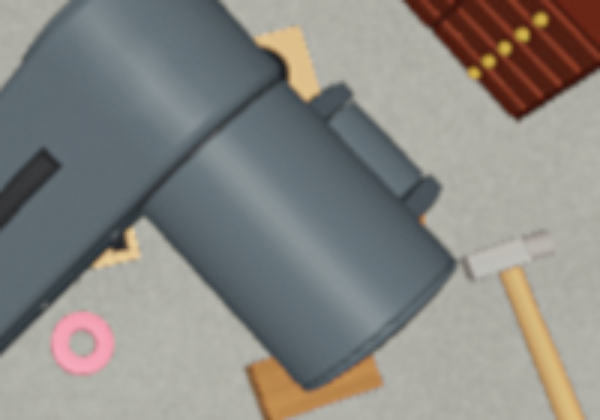

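```bash
python3 - <<'E'
from h import *
K,R,t=cal('scene'); s=bot.read_state()
def pr(P): q=K@(R@np.array(P)+t); return q[:2]/q[2]
P=s['position'];print('tcp',pr(P),'tcp+8cm',pr(P+[0,0,.08]))
for nm in('scene0','s2'):
    p=cv2.imread(f'pics/{nm}.png')[:,:,::-1].copy(); d=np.load(f'pics/{nm}.npy')
    H=cv2.cvtColor(p,cv2.COLOR_RGB2HSV); m=((H[:,:,1]>110)&(H[:,:,0]<22)).astype(np.uint8)
    n,l,st,c=cv2.connectedComponentsWithStats(m[180:220,150:240]); print(nm,[(x[:5]+[150,180,0,0,0]).tolist() for x in st[1:] if x[4]>50])
d=np.load('pics/s2.npy')
for u,v in((206,183),(214,185),(212,193),(207,192),(205,188),(216,180)): print(u,v,np.round(R.T@(d[v,u]*np.linalg.inv(K)@[u,v,1]-t),4))
E
python3 - <<'E'
import cv2
p=cv2.imread('pics/s2.png'); cv2.imwrite('pics/e2.png',cv2.resize(p[140:220,160:260],None,fx=7,fy=7,interpolation=cv2.INTER_CUBIC))
E
```

```text
tcp [212.0759866  201.05063402] tcp+8cm [207.83402431 180.41624695]
scene0 [[197, 187, 27, 26, 430], [160, 191, 22, 14, 230]]
s2 [[197, 187, 27, 26, 402], [160, 191, 22, 14, 230]]
206 183 [ 0.4825 -0.3354  0.1203]
214 185 [ 0.4269 -0.3389  0.0659]
212 193 [ 0.4308 -0.3483  0.0371]
207 192 [ 0.4553 -0.3514  0.0618]
205 188 [ 0.4609 -0.3522  0.0817]
216 180 [ 0.4254 -0.3304  0.0847]
```

View pics/e2.png

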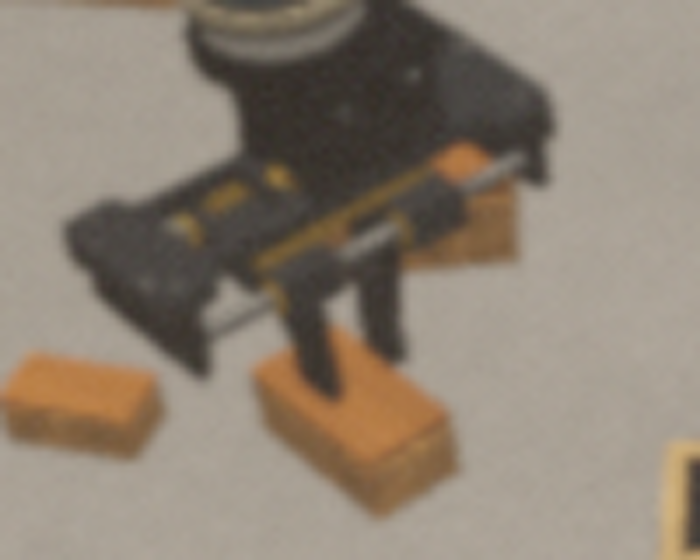

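```bash
python3 - <<'E'
from h import *
K,R,t=cal('scene'); s=bot.read_state()
def pr(P): q=K@(R@np.array(P)+t); return np.round(q[:2]/q[2],1)
P=s['position']; y=s['tcp_rot'][:,1]
for z in(.0,.026,.035,.06): print(z,pr(P+y*.018+[0,0,z]),pr(P-y*.018+[0,0,z]))
d=np.load('pics/s2.npy'); p=cv2.imread('pics/s2.png')
for (u,vs) in((205,range(180,202,2)),(206,range(184,202,2)),(216,range(176,200,2))):
  for v in vs: print(u,v,p[v,u].tolist(),np.round(R.T@(d[v,u]*np.linalg.inv(K)@[u,v,1]-t),4))
print(s['joint_positions'])
E
python3 st.py
```

```text
0.0 [207.1 204. ] [216.9 198.2]
0.026 [205.7 197.4] [215.7 191.6]
0.035 [205.2 195.1] [215.2 189.3]
0.06 [203.8 188.6] [214.  182.9]
205 180 [51, 57, 62] [ 0.4821 -0.3367  0.1305]
205 182 [60, 64, 71] [ 0.4825 -0.3377  0.1236]
205 184 [63, 69, 74] [ 0.4552 -0.3524  0.0917]
205 186 [47, 56, 62] [ 0.4589 -0.3519  0.0875]
205 188 [45, 55, 62] [ 0.4609 -0.3522  0.0817]
205 190 [46, 54, 61] [ 0.4605 -0.3537  0.0736]
205 192 [45, 53, 60] [ 0.4588 -0.3559  0.0642]
205 194 [52, 58, 70] [ 0.4536 -0.3597  0.0516]
205 196 [60, 91, 133] [ 0.4453 -0.3653  0.0357]
205 198 [68, 118, 174] [ 0.4549 -0.3618  0.0368]
205 200 [65, 109, 159] [ 0.4587 -0.3613  0.0324]
206 184 [94, 103, 111] [ 0.4517 -0.351   0.089 ]
206 186 [65, 80, 95] [ 0.4551 -0.3507  0.0844]
206 188 [52, 66, 86] [ 0.4581 -0.3505  0.0795]
206 190 [52, 61, 74] [ 0.458  -0.3519  0.0717]
206 192 [51, 57, 66] [ 0.4585 -0.3529  0.0644]
206 194 [49, 55, 62] [ 0.4559 -0.3555  0.0541]
206 196 [55, 78, 106] [ 0.4571 -0.3562  0.0473]
206 198 [70, 115, 169] [ 0.453  -0.3596  0.0355]
206 200 [69, 118, 172] [ 0.4589 -0.358   0.033 ]
216 176 [50, 56, 66] [ 0.4247 -0.3284  0.0993]
216 178 [57, 64, 75] [ 0.4241 -0.3298  0.0912]
216 180 [69, 75, 84] [ 0.4254 -0.3304  0.0847]
216 182 [67, 76, 83] [ 0.4196 -0.3342  0.0719]
216 184 [67, 76, 82] [ 0.4268 -0.3321  0.0705]
216 186 [69, 78, 82] [ 0.4288 -0.3324  0.0646]
216 188 [62, 68, 73] [ 0.4302 -0.3329  0.058 ]
216 190 [55, 64, 70] [ 0.43   -0.3343  0.0499]
216 192 [96, 115, 141] [ 0.4259 -0.3373  0.0382]
216 194 [75, 120, 173] [ 0.4326 -0.3355  0.0364]
216 196 [69, 120, 174] [ 0.4385 -0.334   0.0339]
216 198 [70, 120, 173] [ 0.4461 -0.3317  0.033 ]
[-5.01709391e+01  4.05180128e+01  9.90942901e+01 -1.16331728e-03
  4.04016038e+01 -1.44175270e+01]
t 2.6 pos [ 0.4368 -0.3504  0.0101] yaw -35.75 z [-0.  0. -1.] F [-0.1 -0.4  0.1] op 0.175
```

```bash
python3 -m handwheel '[{"hand":-1,"dx":0,"dy":0,"dz":0,"wx":0,"wy":0,"wz":0},{"hand":-1,"dx":0,"dy":0,"dz":2,"wx":0,"wy":0,"wz":0},{"hand":-1,"dx":0,"dy":0,"dz":4,"wx":0,"wy":0,"wz":0},{"hand":-1,"dx":0,"dy":0,"dz":4,"wx":0,"wy":0,"wz":0},{"hand":-1,"dx":0,"dy":0,"dz":0,"wx":0,"wy":0,"wz":0}]'; python3 - <<'E'
from h import *
p,_=shot('scene','s3'); K,R,t=cal('scene'); s=bot.read_state()
q=K@(R@s['position']+t); q=q[:2]/q[2]; print('tcp px',q)
u,v=q.astype(int); c=p[140:230,160:260].copy(); c=cv2.resize(c,None,fx=6,fy=6); cv2.drawMarker(c,(int((q[0]-160)*6),int((q[1]-140)*6)),(255,0,0),0,20,1)
cv2.imwrite('pics/e3.png',c[:,:,::-1])
E
python3 st.py
```

```text
time_s: 3.1
position: [0.4397, -0.3536, 0.1153]
tcp_rot: [[0.584, 0.812, 0.007], [0.812, -0.584, -0.009], [-0.003, 0.011, -1.0]]
force: [0.7, -0.5, -1.0]
opening: 0.004
tcp px [205.7403147  174.50228598]
t 3.15 pos [ 0.4384 -0.3522  0.113 ] yaw -35.74 z [ 0.004 -0.005 -1.   ] F [-0.5 -0.3 -0.2] op 0.006
```

View pics/e3.png

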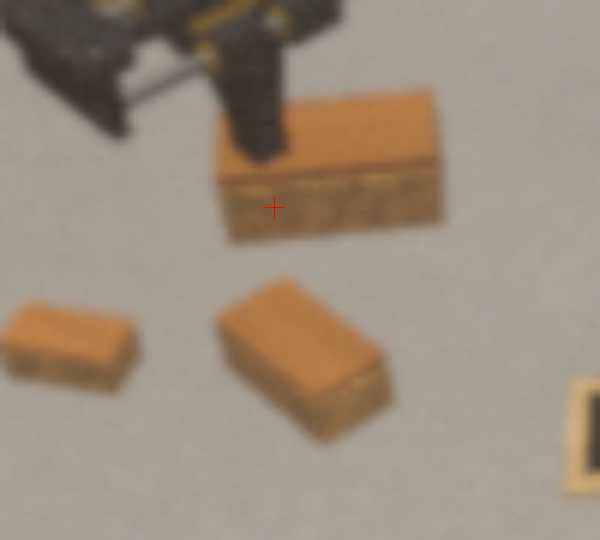

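```bash
python3 - <<'E'
from h import *
K,R,t=cal('scene'); d=np.load('pics/s3.npy'); p=cv2.imread('pics/s3.png')
for u in(202,204,206):
  for v in range(158,172,2): print(u,v,p[v,u].tolist(),np.round(R.T@(d[v,u]*np.linalg.inv(K)@[u,v,1]-t),4))
q=K@(R@np.array([.177,-.599,.188])+t); print(q[:2]/q[2])
p=cv2.imread('pics/scene0.png'); cv2.imwrite('pics/f0.png',cv2.resize(p[0:110,90:200],None,fx=5,fy=5,interpolation=cv2.INTER_CUBIC))
E
```

```text
202 158 [49, 54, 60] [ 0.4472 -0.3489  0.1783]
202 160 [45, 50, 60] [ 0.4522 -0.3478  0.1753]
202 162 [48, 52, 61] [ 0.4499 -0.3501  0.1665]
202 164 [46, 53, 60] [ 0.4522 -0.3502  0.1614]
202 166 [50, 64, 87] [ 0.4515 -0.3518  0.1537]
202 168 [61, 103, 150] [ 0.3331 -0.411   0.0474]
202 170 [61, 94, 131] [ 0.3359 -0.411   0.0418]
204 158 [49, 55, 65] [ 0.446  -0.3437  0.1779]
204 160 [44, 48, 57] [ 0.4457 -0.345   0.1708]
204 162 [53, 57, 65] [ 0.4458 -0.3462  0.1638]
204 164 [49, 55, 63] [ 0.4433 -0.3486  0.1547]
204 166 [48, 65, 92] [ 0.4498 -0.3467  0.1529]
204 168 [63, 103, 150] [ 0.3336 -0.404   0.0487]
204 170 [62, 92, 129] [ 0.3356 -0.4045  0.0423]
206 158 [49, 66, 89] [ 0.4405 -0.3405  0.1742]
206 160 [55, 66, 87] [ 0.4397 -0.342   0.1666]
206 162 [52, 60, 73] [ 0.4429 -0.3417  0.1621]
206 164 [51, 59, 68] [ 0.4387 -0.3449  0.1515]
206 166 [59, 94, 139] [ 0.3289 -0.3983  0.0535]
206 168 [60, 102, 150] [ 0.3308 -0.3988  0.0471]
206 170 [62, 94, 131] [ 0.3315 -0.3998  0.0396]
[154.58754549  98.18801138]
```

View pics/f0.png

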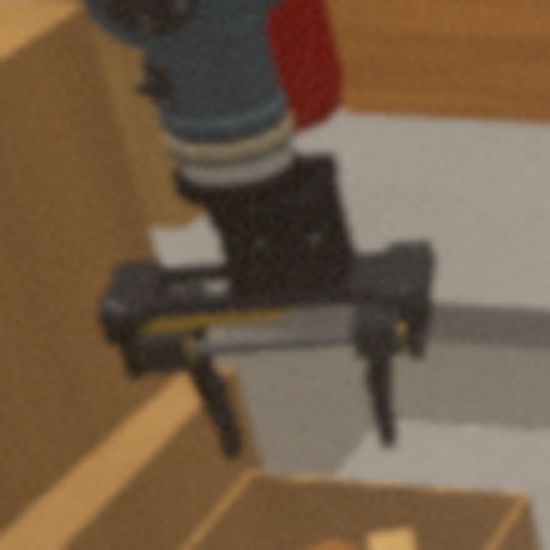

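```bash
python3 -m handwheel '[{"hand":0.6,"dx":0.1,"dy":0.1,"dz":0,"wx":0,"wy":0,"wz":0},{"hand":0.6,"dx":0,"dy":0,"dz":0,"wx":0,"wy":0,"wz":0},{"hand":0.6,"dx":0,"dy":0,"dz":0,"wx":0,"wy":0,"wz":0},{"hand":0.6,"dx":0,"dy":0,"dz":0,"wx":0,"wy":0,"wz":0},{"hand":0.6,"dx":0,"dy":0,"dz":0,"wx":0,"wy":0,"wz":0},{"hand":0.6,"dx":0,"dy":0,"dz":-2,"wx":0,"wy":0,"wz":0},{"hand":0.6,"dx":0,"dy":0,"dz":-2,"wx":0,"wy":0,"wz":0},{"hand":0.6,"dx":0,"dy":0,"dz":-2,"wx":0,"wy":0,"wz":0},{"hand":0.6,"dx":0,"dy":0,"dz":-1,"wx":0,"wy":0,"wz":0},{"hand":0.6,"dx":0,"dy":0,"dz":0,"wx":0,"wy":0,"wz":0}]'; python3 - <<'E'
from h import *
p,_=shot('scene','s4'); K,R,t=cal('scene'); s=bot.read_state()
c=p[140:230,160:260].copy(); c=cv2.resize(c,None,fx=6,fy=6)
cv2.imwrite('pics/e4.png',c[:,:,::-1])
E
python3 st.py
```

```text
time_s: 4.15
position: [0.437, -0.3485, 0.0386]
tcp_rot: [[0.584, 0.812, -0.002], [0.812, -0.584, 0.003], [0.001, -0.003, -1.0]]
force: [-0.4, -0.5, -0.4]
opening: 0.776
t 4.2 pos [ 0.4376 -0.3492  0.0396] yaw -35.76 z [-0.001  0.001 -1.   ] F [0.3 0.1 0.5] op 0.781
```

View pics/e4.png

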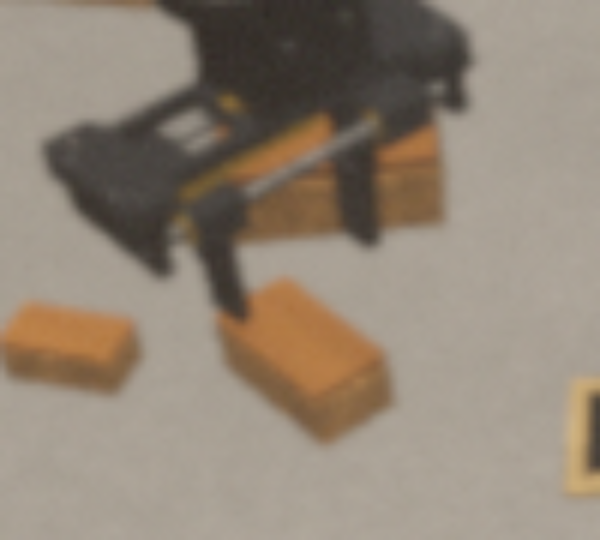

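```bash
python3 -m handwheel '[{"hand":0.6,"dx":0,"dy":0,"dz":-2.5,"wx":0,"wy":0,"wz":0},{"hand":0.6,"dx":0,"dy":0,"dz":-2.5,"wx":0,"wy":0,"wz":0},{"hand":0.6,"dx":0,"dy":0,"dz":-1.5,"wx":0,"wy":0,"wz":0},{"hand":0.6,"dx":0,"dy":0,"dz":0,"wx":0,"wy":0,"wz":0},{"hand":-1,"dx":0,"dy":0,"dz":0,"wx":0,"wy":0,"wz":0},{"hand":-1,"dx":0,"dy":0,"dz":0,"wx":0,"wy":0,"wz":0},{"hand":-1,"dx":0,"dy":0,"dz":0,"wx":0,"wy":0,"wz":0},{"hand":-1,"dx":0,"dy":0,"dz":0,"wx":0,"wy":0,"wz":0},{"hand":-1,"dx":0,"dy":0,"dz":0,"wx":0,"wy":0,"wz":0},{"hand":-1,"dx":0,"dy":0,"dz":0,"wx":0,"wy":0,"wz":0}]'; python3 st.py
```

```text
time_s: 5.2
position: [0.4387, -0.3504, -0.0239]
tcp_rot: [[0.584, 0.812, 0.002], [0.812, -0.584, -0.002], [-0.001, 0.003, -1.0]]
force: [-0.3, -0.2, 6.0]
opening: 0.517
t 5.2 pos [ 0.4387 -0.3504 -0.0239] yaw -35.75 z [ 0.002 -0.002 -1.   ] F [-0.3 -0.2  6. ] op 0.517
```

```bash
python3 -m handwheel '[{"hand":-1,"dx":0,"dy":0,"dz":0.3,"wx":0,"wy":0,"wz":0},{"hand":-1,"dx":0,"dy":0,"dz":0.7,"wx":0,"wy":0,"wz":0},{"hand":-1,"dx":0,"dy":0,"dz":0,"wx":0,"wy":0,"wz":0}]'; python3 st.py
```

```text
time_s: 5.5
position: [0.4378, -0.3494, -0.0143]
tcp_rot: [[0.584, 0.812, 0.0], [0.812, -0.584, -0.0], [-0.0, 0.0, -1.0]]
force: [0.2, 0.4, -1.4]
opening: 0.514
t 5.5 pos [ 0.4378 -0.3494 -0.0143] yaw -35.75 z [ 0. -0. -1.] F [ 0.2  0.4 -1.4] op 0.514
```

```bash
python3 -m handwheel '[{"hand":-1,"dx":0,"dy":0,"dz":3,"wx":0,"wy":0,"wz":0},{"hand":-1,"dx":0,"dy":0,"dz":4,"wx":0,"wy":0,"wz":0},{"hand":-1,"dx":0,"dy":0,"dz":4,"wx":0,"wy":0,"wz":0},{"hand":-1,"dx":0,"dy":0,"dz":4,"wx":0,"wy":0,"wz":0},{"hand":-1,"dx":0,"dy":0,"dz":2,"wx":0,"wy":0,"wz":0},{"hand":-1,"dx":0,"dy":0,"dz":0,"wx":0,"wy":0,"wz":0}]'; python3 - <<'E'
from h import *
p,_=shot('scene','s5')
cv2.imwrite('pics/e5.png',cv2.resize(p[60:260,120:340],None,fx=3.5,fy=3)[:,:,::-1][:600])
E
python3 st.py
```

```text
time_s: 6.1
position: [0.4393, -0.3511, 0.1583]
tcp_rot: [[0.584, 0.812, 0.005], [0.812, -0.584, -0.005], [-0.002, 0.007, -1.0]]
force: [0.8, -0.2, -1.1]
opening: 0.514
t 6.15 pos [ 0.4382 -0.3498  0.1562] yaw -35.75 z [ 0.002 -0.002 -1.   ] F [-0.4 -0.8 -1.5] op 0.513
```

View pics/e5.png

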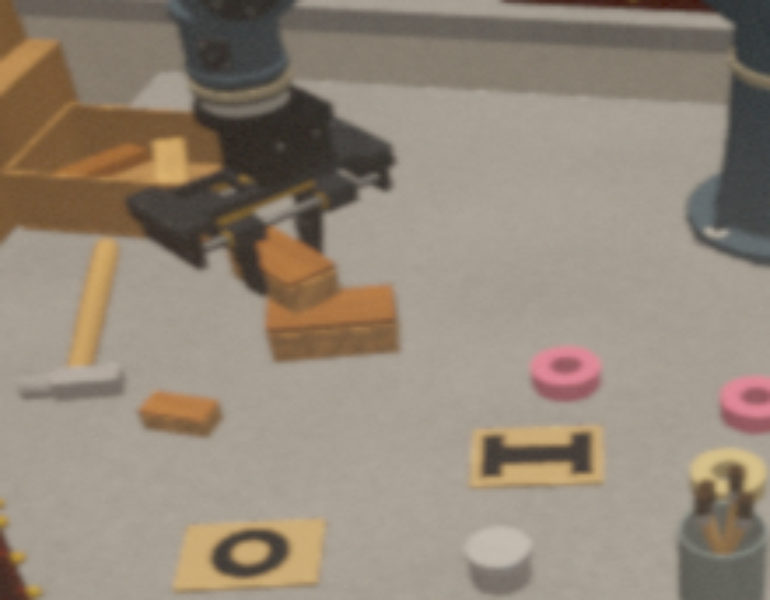

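```bash
python3 -m handwheel '[{"hand":-1,"dx":1.05,"dy":4.6,"dz":0.2,"wx":0,"wy":0,"wz":0.0606},{"hand":-1,"dx":1.05,"dy":4.6,"dz":0.2,"wx":0,"wy":0,"wz":0.0606},{"hand":-1,"dx":1.05,"dy":4.6,"dz":0.2,"wx":0,"wy":0,"wz":0.0606},{"hand":-1,"dx":1.05,"dy":4.6,"dz":0,"wx":0,"wy":0,"wz":0.0606},{"hand":-1,"dx":1.05,"dy":4.6,"dz":0,"wx":0,"wy":0,"wz":0.0606},{"hand":-1,"dx":1.05,"dy":4.6,"dz":0,"wx":0,"wy":0,"wz":0.0606},{"hand":-1,"dx":1.05,"dy":4.6,"dz":0,"wx":0,"wy":0,"wz":0.0606},{"hand":-1,"dx":1.05,"dy":4.6,"dz":0,"wx":0,"wy":0,"wz":0.0606},{"hand":-1,"dx":1.05,"dy":4.6,"dz":0,"wx":0,"wy":0,"wz":0.0606},{"hand":-1,"dx":1.05,"dy":4.6,"dz":0,"wx":0,"wy":0,"wz":0.0606}]' && python3 -m handwheel '[{"hand":-1,"dx":1.05,"dy":4.6,"dz":0,"wx":0,"wy":0,"wz":0.0606},{"hand":-1,"dx":1.05,"dy":4.6,"dz":0,"wx":0,"wy":0,"wz":0.0606},{"hand":-1,"dx":1.05,"dy":4.6,"dz":0,"wx":0,"wy":0,"wz":0.0606},{"hand":-1,"dx":1.05,"dy":4.6,"dz":0,"wx":0,"wy":0,"wz":0.0606},{"hand":-1,"dx":1.05,"dy":4.6,"dz":0,"wx":0,"wy":0,"wz":0.0606},{"hand":-1,"dx":0,"dy":0,"dz":0,"wx":0,"wy":0,"wz":0}]' >/dev/null; python3 st.py
```

```text
time_s: 7.15
position: [0.5411, 0.1124, 0.1585]
tcp_rot: [[0.015, 1.0, -0.005], [1.0, -0.015, -0.0], [-0.0, -0.005, -1.0]]
force: [0.3, -0.4, -0.9]
opening: 0.515
t 7.75 pos [0.5944 0.3463 0.1576] yaw 16.68 z [-0.002  0.002 -1.   ] F [ 0.4 -0.4 -1. ] op 0.514
```

```bash
python3 -m handwheel '[{"hand":-1,"dx":0.15,"dy":-0.35,"dz":-2,"wx":0,"wy":0,"wz":-0.007},{"hand":-1,"dx":0,"dy":0,"dz":-4,"wx":0,"wy":0,"wz":0},{"hand":-1,"dx":0,"dy":0,"dz":-4,"wx":0,"wy":0,"wz":0},{"hand":-1,"dx":0,"dy":0,"dz":-4,"wx":0,"wy":0,"wz":0},{"hand":-1,"dx":0,"dy":0,"dz":-2,"wx":0,"wy":0,"wz":0},{"hand":-1,"dx":0,"dy":0,"dz":-0.5,"wx":0,"wy":0,"wz":0},{"hand":-1,"dx":0,"dy":0,"dz":0,"wx":0,"wy":0,"wz":0}]' >/dev/null; python3 - <<'E'
from h import *
p,_=shot('scene','s6'); cv2.imwrite('pics/e6.png',cv2.resize(p[170:300,360:520],None,fx=4.5,fy=4.5)[:,:,::-1])
p,_=shot('top','t6'); cv2.imwrite('pics/e6t.png',cv2.resize(p[110:240,140:300],None,fx=4.5,fy=4.5)[:,:,::-1])
E
python3 st.py
```

```text
t 8.55 pos [ 0.5975  0.337  -0.0033] yaw 15.91 z [ 0.001  0.    -1.   ] F [ 0.2 -0.1 -1.3] op 0.511
```

View pics/e6.png

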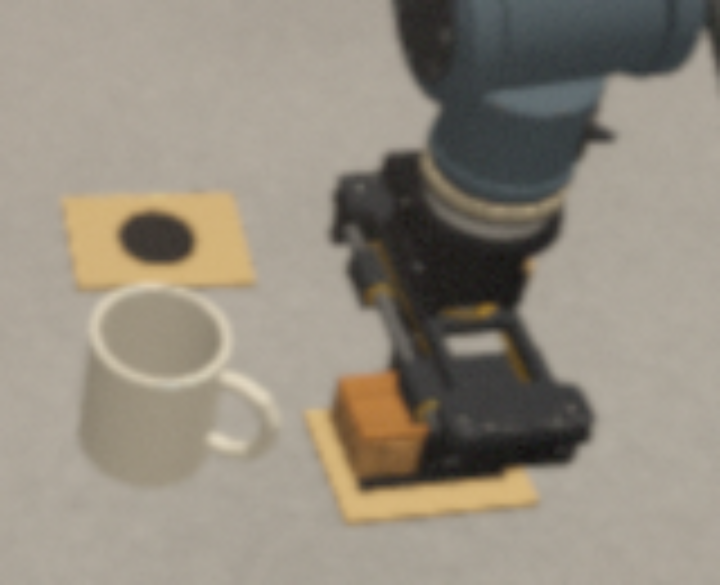

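View pics/e6t.png

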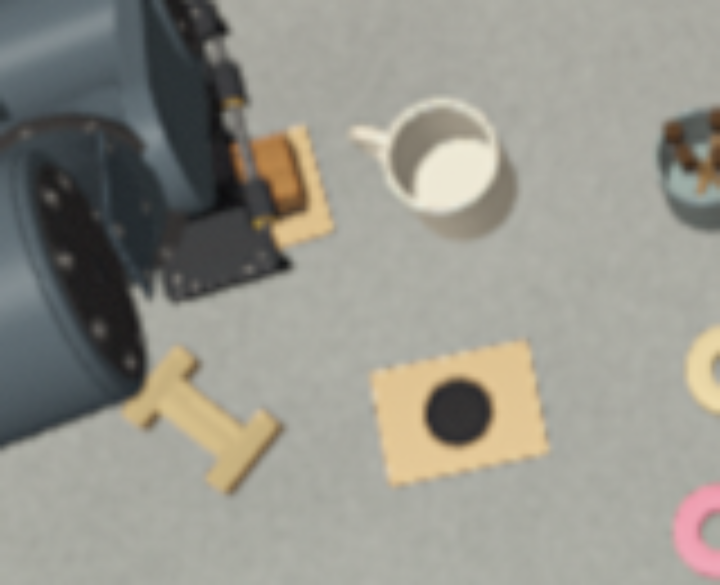

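```bash
python3 -m handwheel '[{"hand":-1,"dx":-0.15,"dy":0.5,"dz":-0.6,"wx":0,"wy":0,"wz":0.007},{"hand":-1,"dx":0,"dy":0,"dz":0,"wx":0,"wy":0,"wz":0},{"hand":-1,"dx":0,"dy":0,"dz":0,"wx":0,"wy":0,"wz":0}]' >/dev/null; python3 - <<'E'
from h import *
p,_=shot('scene','s7'); cv2.imwrite('pics/e7.png',cv2.resize(p[230:290,420:490],None,fx=10,fy=10,interpolation=cv2.INTER_CUBIC)[:,:,::-1])
E
python3 st.py
```

```text
t 8.9 pos [ 0.5955  0.3424 -0.0091] yaw 16.35 z [ 0.001  0.    -1.   ] F [-0.4 -0.3 -0.6] op 0.516
```

View pics/e7.png

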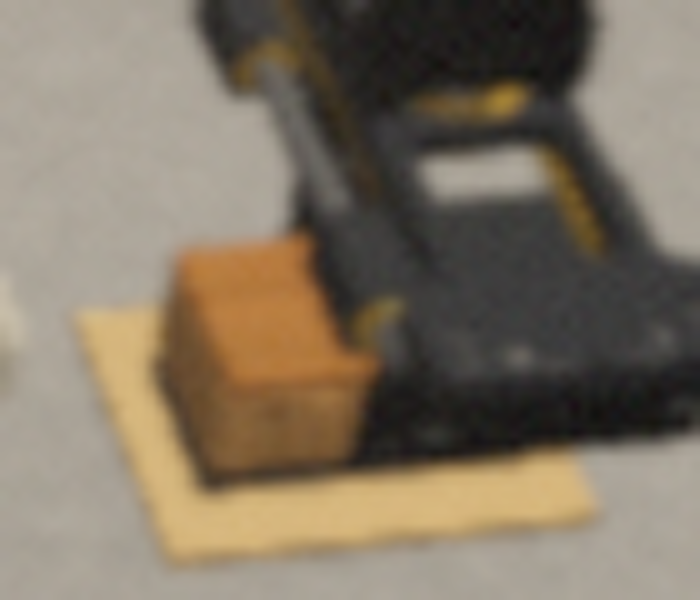

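```bash
python3 -m handwheel '[{"hand":-1,"dx":0,"dy":0,"dz":-0.5,"wx":0,"wy":0,"wz":0},{"hand":-1,"dx":0,"dy":0,"dz":-0.3,"wx":0,"wy":0,"wz":0},{"hand":-1,"dx":0,"dy":0,"dz":0,"wx":0,"wy":0,"wz":0}]' >/dev/null; python3 st.py
```

```text
t 9.2 pos [ 0.5953  0.342  -0.0179] yaw 16.33 z [-0.  0. -1.] F [-0.4 -0.5  1. ] op 0.511
```

```bash
python3 -m handwheel '[{"hand":-1,"dx":0,"dy":0,"dz":-0.1,"wx":0,"wy":0,"wz":0},{"hand":0.5,"dx":0,"dy":0,"dz":0,"wx":0,"wy":0,"wz":0},{"hand":0.5,"dx":0,"dy":0,"dz":0,"wx":0,"wy":0,"wz":0},{"hand":0.5,"dx":0,"dy":0,"dz":0,"wx":0,"wy":0,"wz":0},{"hand":0.5,"dx":0,"dy":0,"dz":0,"wx":0,"wy":0,"wz":0},{"hand":0.5,"dx":0,"dy":0,"dz":2,"wx":0,"wy":0,"wz":0},{"hand":0.5,"dx":0,"dy":0,"dz":4,"wx":0,"wy":0,"wz":0},{"hand":0.5,"dx":0,"dy":0,"dz":4,"wx":0,"wy":0,"wz":0},{"hand":0.5,"dx":0,"dy":0,"dz":3,"wx":0,"wy":0,"wz":0},{"hand":0.5,"dx":0,"dy":0,"dz":0,"wx":0,"wy":0,"wz":0}]' >/dev/null; python3 st.py
```

```text
t 10.2 pos [0.5991 0.3436 0.1169] yaw 16.33 z [ 0.01   0.004 -1.   ] F [1.1 1.1 0.2] op 0.745
```

```bash
python3 -m handwheel '[{"hand":0.5,"dx":-2.2,"dy":0.3,"dz":0,"wx":0,"wy":0,"wz":-0.135},{"hand":0.5,"dx":-2.2,"dy":0.3,"dz":0,"wx":0,"wy":0,"wz":-0.135},{"hand":0.5,"dx":-2.2,"dy":0.3,"dz":0,"wx":0,"wy":0,"wz":-0.135},{"hand":0.2,"dx":-2.2,"dy":0.3,"dz":0,"wx":0,"wy":0,"wz":-0.135},{"hand":0.2,"dx":-2.2,"dy":0.3,"dz":0,"wx":0,"wy":0,"wz":-0.135},{"hand":0.2,"dx":-2.2,"dy":0.3,"dz":0,"wx":0,"wy":0,"wz":-0.135},{"hand":0.2,"dx":-2.4,"dy":0.1,"dz":0,"wx":0,"wy":0,"wz":-0.135},{"hand":0.2,"dx":0,"dy":0,"dz":-4,"wx":0,"wy":0,"wz":0},{"hand":0.2,"dx":0,"dy":0,"dz":-3.5,"wx":0,"wy":0,"wz":0},{"hand":0.2,"dx":0,"dy":0,"dz":0,"wx":0,"wy":0,"wz":0}]' >/dev/null; python3 st.py;  python3 - <<'E'
from h import *
p,_=shot('scene','s8'); cv2.imwrite('pics/e8.png',cv2.resize(p[170:300,360:520],None,fx=4.5,fy=4.5)[:,:,::-1])
p,_=shot('top','t8'); cv2.imwrite('pics/e8t.png',cv2.resize(p[110:240,140:300],None,fx=4.5,fy=4.5)[:,:,::-1])
E
python3 st.py
```

```text
t 11.2 pos [0.4348 0.3587 0.0314] yaw -37.8 z [-0.01  -0.006 -1.   ] F [-0.7  0.1 -0.1] op 0.604
t 11.3 pos [0.4386 0.3606 0.0353] yaw -37.82 z [-0.002 -0.001 -1.   ] F [0.4 0.2 0.6] op 0.6
```

View pics/e8.png

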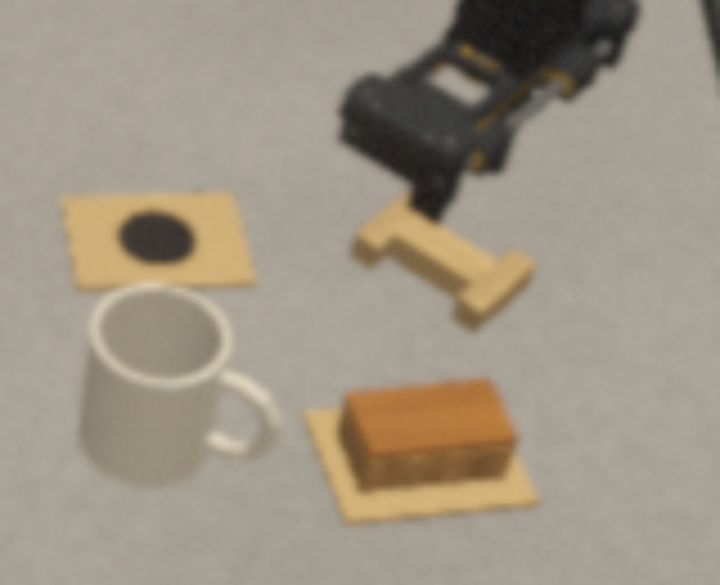

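View pics/e8t.png

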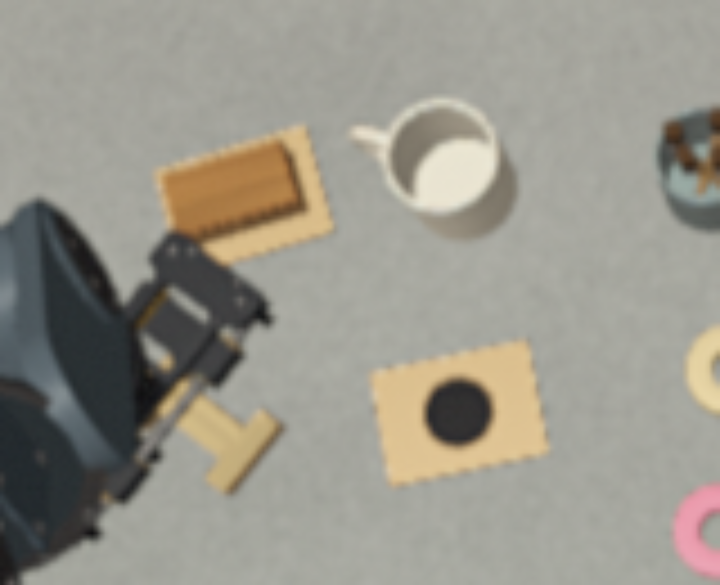

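```bash
python3 -m handwheel '[{"hand":0.2,"dx":0.05,"dy":0,"dz":-2,"wx":0,"wy":0,"wz":0},{"hand":0.2,"dx":0,"dy":0,"dz":-2,"wx":0,"wy":0,"wz":0},{"hand":0.2,"dx":0,"dy":0,"dz":-1.5,"wx":0,"wy":0,"wz":0},{"hand":0.2,"dx":0,"dy":0,"dz":0,"wx":0,"wy":0,"wz":0},{"hand":-1,"dx":0,"dy":0,"dz":0,"wx":0,"wy":0,"wz":0},{"hand":-1,"dx":0,"dy":0,"dz":0,"wx":0,"wy":0,"wz":0},{"hand":-1,"dx":0,"dy":0,"dz":0,"wx":0,"wy":0,"wz":0},{"hand":-1,"dx":0,"dy":0,"dz":0,"wx":0,"wy":0,"wz":0},{"hand":-1,"dx":0,"dy":0,"dz":0,"wx":0,"wy":0,"wz":0},{"hand":-1,"dx":0,"dy":0,"dz":0,"wx":0,"wy":0,"wz":0}]' >/dev/null; python3 st.py
```

```text
t 12.3 pos [ 0.4402  0.3613 -0.0182] yaw -37.81 z [ 0.001  0.001 -1.   ] F [-0.8  0.1  4.4] op 0.288
```

```bash
python3 -m handwheel '[{"hand":-1,"dx":0,"dy":0,"dz":0,"wx":0,"wy":0,"wz":0},{"hand":-1,"dx":0,"dy":0,"dz":1,"wx":0,"wy":0,"wz":0},{"hand":-1,"dx":0,"dy":0,"dz":3,"wx":0,"wy":0,"wz":0},{"hand":-1,"dx":0,"dy":0,"dz":4,"wx":0,"wy":0,"wz":0},{"hand":-1,"dx":0,"dy":0,"dz":4,"wx":0,"wy":0,"wz":0},{"hand":-1,"dx":0,"dy":0,"dz":4,"wx":0,"wy":0,"wz":0},{"hand":-1,"dx":0,"dy":0,"dz":1.5,"wx":0,"wy":0,"wz":0},{"hand":-1,"dx":0,"dy":0,"dz":0,"wx":0,"wy":0,"wz":0}]' >/dev/null; python3 st.py;  python3 - <<'E'
from meas import *
p,_=shot('scene','s9'); cv2.imwrite('pics/e9.png',cv2.resize(p[100:300,340:520],None,fx=3,fy=3)[:,:,::-1])
p,_=shot('top','t9'); cv2.imwrite('pics/e9t.png',cv2.resize(p[100:260,140:300],None,fx=3.5,fy=3.5)[:,:,::-1])
E
python3 st.py
```

```text
t 13.1 pos [0.4415 0.362  0.1594] yaw -37.81 z [ 0.006  0.003 -1.   ] F [ 0.1  0.9 -1.3] op 0.293
t 13.2 pos [0.4391 0.3607 0.1558] yaw -37.81 z [-0.001 -0.    -1.   ] F [-0.1 -1.1 -0.5] op 0.296
```

View pics/e9.png

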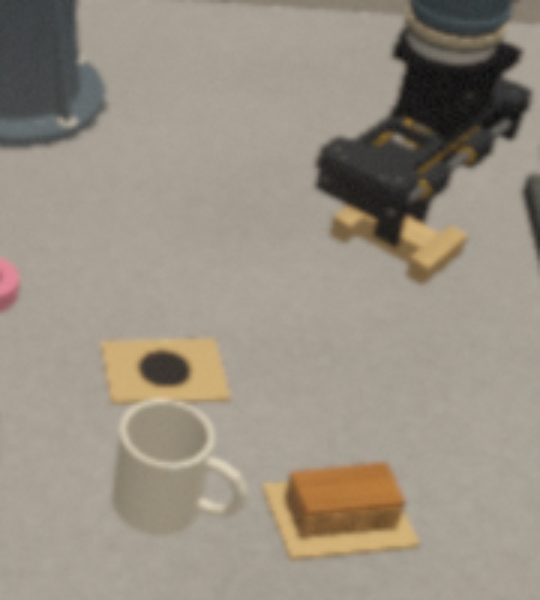

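View pics/e9t.png

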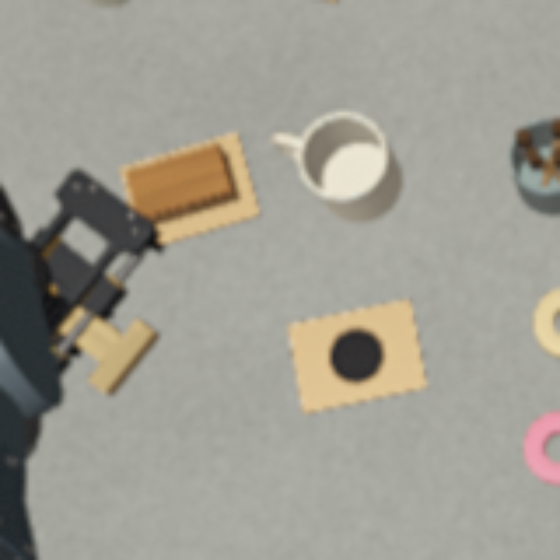

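```bash
python3 -m handwheel '[{"hand":-1,"dx":0.1,"dy":-4.3,"dz":0,"wx":0,"wy":0,"wz":0.0723},{"hand":-1,"dx":0.1,"dy":-4.3,"dz":0,"wx":0,"wy":0,"wz":0.0723},{"hand":-1,"dx":0.1,"dy":-4.3,"dz":0,"wx":0,"wy":0,"wz":0.0723},{"hand":-1,"dx":0.1,"dy":-4.3,"dz":0,"wx":0,"wy":0,"wz":0.0723},{"hand":-1,"dx":0.1,"dy":-4.3,"dz":0,"wx":0,"wy":0,"wz":0.0723},{"hand":-1,"dx":0.1,"dy":-4.3,"dz":0,"wx":0,"wy":0,"wz":0.0723},{"hand":-1,"dx":0.1,"dy":-4.3,"dz":0,"wx":0,"wy":0,"wz":0.0723},{"hand":-1,"dx":0.1,"dy":-4.3,"dz":0,"wx":0,"wy":0,"wz":0.0723},{"hand":-1,"dx":0.1,"dy":-4.3,"dz":0,"wx":0,"wy":0,"wz":0.0723},{"hand":-1,"dx":0.05,"dy":-4.3,"dz":0,"wx":0,"wy":0,"wz":0.0723}]' >/dev/null&& python3 -m handwheel '[{"hand":-1,"dx":0,"dy":-4.3,"dz":0,"wx":0,"wy":0,"wz":0.0723},{"hand":-1,"dx":0,"dy":-4.75,"dz":0,"wx":0,"wy":0,"wz":0.0723},{"hand":-1,"dx":0,"dy":0,"dz":-4,"wx":0,"wy":0,"wz":0},{"hand":-1,"dx":0,"dy":0,"dz":-4,"wx":0,"wy":0,"wz":0},{"hand":-1,"dx":0,"dy":0,"dz":-4,"wx":0,"wy":0,"wz":0},{"hand":-1,"dx":0,"dy":0,"dz":-3,"wx":0,"wy":0,"wz":0},{"hand":-1,"dx":0,"dy":0,"dz":0,"wx":0,"wy":0,"wz":0},{"hand":-1,"dx":0,"dy":0,"dz":0,"wx":0,"wy":0,"wz":0},{"hand":-1,"dx":0,"dy":0,"dz":0,"wx":0,"wy":0,"wz":0}]' >/dev/null; python3 st.py
```

```text
t 15.1 pos [ 0.4498 -0.1596  0.0069] yaw 11.9 z [ 0.001 -0.001 -1.   ] F [-0.8  0.1 -1.3] op 0.291
```

```bash
python3 -m handwheel '[{"hand":-1,"dx":-0.1,"dy":0,"dz":-1,"wx":0,"wy":0,"wz":0},{"hand":-1,"dx":0,"dy":0,"dz":-0.5,"wx":0,"wy":0,"wz":0},{"hand":-1,"dx":0,"dy":0,"dz":0,"wx":0,"wy":0,"wz":0}]' >/dev/null; python3 st.py;  python3 - <<'E'
from meas import *
p,_=shot('scene','s10'); cv2.imwrite('pics/e10.png',cv2.resize(p[180:240,240:310],None,fx=10,fy=10,interpolation=cv2.INTER_CUBIC)[:,:,::-1])
E
python3 st.py
```

```text
t 15.4 pos [ 0.4482 -0.1594 -0.0089] yaw 11.9 z [-0.  0. -1.] F [-0.4 -0.  -0.8] op 0.293
t 15.45 pos [ 0.4483 -0.1594 -0.0088] yaw 11.89 z [ 0. -0. -1.] F [0.1 0.4 0.4] op 0.296
```

View pics/e10.png

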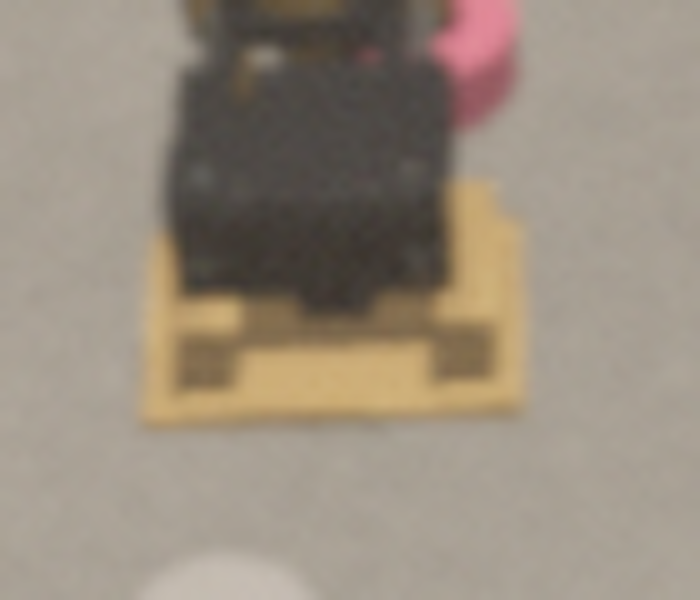

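```bash
python3 -m handwheel '[{"hand":-1,"dx":0,"dy":0,"dz":-0.3,"wx":0,"wy":0,"wz":0},{"hand":-1,"dx":0,"dy":0,"dz":-0.1,"wx":0,"wy":0,"wz":0},{"hand":-1,"dx":0,"dy":0,"dz":0,"wx":0,"wy":0,"wz":0}]' >/dev/null; python3 st.py
```

```text
t 15.75 pos [ 0.4486 -0.1596 -0.0122] yaw 11.9 z [ 0.001 -0.    -1.   ] F [-0.9  0.3  5.2] op 0.291
```

```bash
python3 -m handwheel '[{"hand":0.1,"dx":0,"dy":0,"dz":0,"wx":0,"wy":0,"wz":0},{"hand":0.1,"dx":0,"dy":0,"dz":0,"wx":0,"wy":0,"wz":0},{"hand":0.1,"dx":0,"dy":0,"dz":0,"wx":0,"wy":0,"wz":0},{"hand":0.1,"dx":0,"dy":0,"dz":2,"wx":0,"wy":0,"wz":0},{"hand":0.1,"dx":0,"dy":0,"dz":3,"wx":0,"wy":0,"wz":0},{"hand":1,"dx":0,"dy":0,"dz":4,"wx":0,"wy":0,"wz":0},{"hand":1,"dx":0,"dy":0,"dz":3,"wx":0,"wy":0,"wz":0}]' >/dev/null; python3 st.py
python3 -m handwheel '[{"hand":1,"dx":0.3,"dy":2.7,"dz":0,"wx":0,"wy":0,"wz":0.14},{"hand":1,"dx":0.3,"dy":2.7,"dz":0,"wx":0,"wy":0,"wz":0.14},{"hand":1,"dx":0.3,"dy":2.7,"dz":0,"wx":0,"wy":0,"wz":0.14},{"hand":1,"dx":0.3,"dy":2.7,"dz":0,"wx":0,"wy":0,"wz":0.14},{"hand":1,"dx":0.2,"dy":2.7,"dz":0,"wx":0,"wy":0,"wz":0.14},{"hand":1,"dx":0.2,"dy":2.7,"dz":0,"wx":0,"wy":0,"wz":0.14},{"hand":1,"dx":0,"dy":0,"dz":-4,"wx":0,"wy":0,"wz":0},{"hand":1,"dx":0,"dy":0,"dz":-3.5,"wx":0,"wy":0,"wz":0},{"hand":1,"dx":0,"dy":0,"dz":0,"wx":0,"wy":0,"wz":0},{"hand":1,"dx":0,"dy":0,"dz":0,"wx":0,"wy":0,"wz":0}]' >/dev/null; python3 - <<'E'
from meas import *
p,_=shot('scene','s11'); cv2.imwrite('pics/e11.png',cv2.resize(p[160:270,230:370],None,fx=5,fy=5,interpolation=cv2.INTER_CUBIC)[:,:,::-1])
p,_=shot('top','t11'); cv2.imwrite('pics/e11t.png',cv2.resize(p[120:260,250:390],None,fx=4,fy=4,interpolation=cv2.INTER_CUBIC)[:,:,::-1])
E
python3 st.py
```

```text
t 16.45 pos [ 0.4484 -0.1595  0.1087] yaw 11.9 z [ 0.001 -0.    -1.   ] F [-0.2  0.  -0. ] op 0.656
t 17.55 pos [0.4653 0.0022 0.0334] yaw 60.0 z [ 0.002 -0.001 -1.   ] F [ 0.3 -0.2  0.2] op 1.002
```

View pics/e11.png

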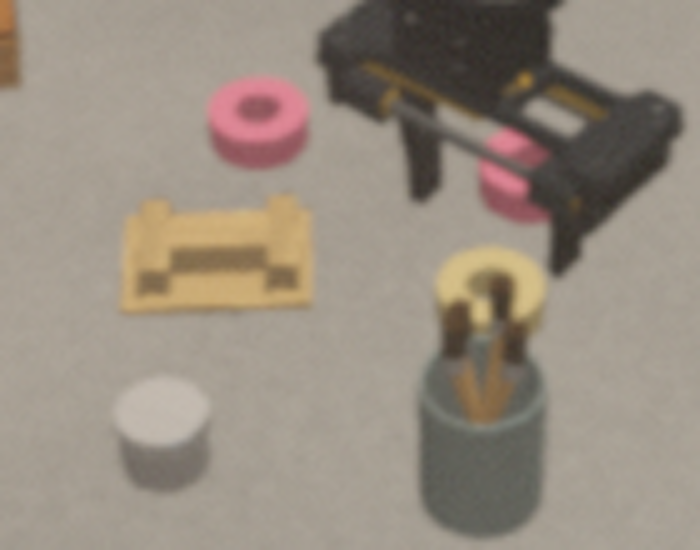

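View pics/e11t.png

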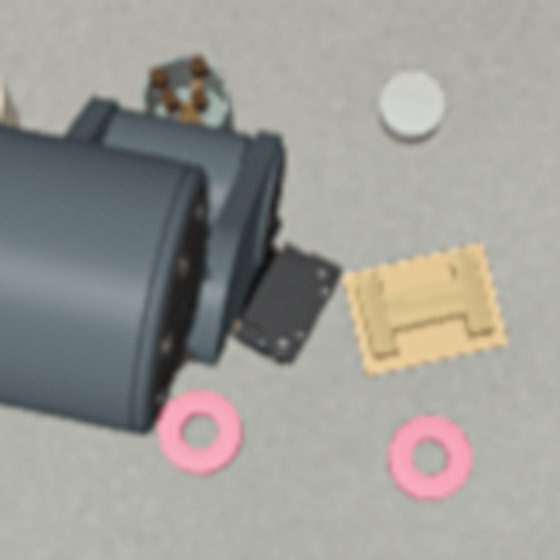

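```bash
python3 -m handwheel '[{"hand":1,"dx":0,"dy":0.05,"dz":-2,"wx":0,"wy":0,"wz":0},{"hand":1,"dx":0,"dy":0,"dz":-2,"wx":0,"wy":0,"wz":0},{"hand":1,"dx":0,"dy":0,"dz":-1.2,"wx":0,"wy":0,"wz":0},{"hand":1,"dx":0,"dy":0,"dz":0,"wx":0,"wy":0,"wz":0},{"hand":-1,"dx":0,"dy":0,"dz":0,"wx":0,"wy":0,"wz":0},{"hand":-1,"dx":0,"dy":0,"dz":0,"wx":0,"wy":0,"wz":0},{"hand":-1,"dx":0,"dy":0,"dz":0,"wx":0,"wy":0,"wz":0},{"hand":-1,"dx":0,"dy":0,"dz":0,"wx":0,"wy":0,"wz":0},{"hand":-1,"dx":0,"dy":0,"dz":0,"wx":0,"wy":0,"wz":0}]' >/dev/null; python3 st.py
```

```text
t 18.45 pos [ 0.4646  0.003  -0.0194] yaw 60.03 z [ 0.001 -0.    -1.   ] F [-0.5  0.1  3.7] op 0.69
```

```bash
python3 -m handwheel '[{"hand":-1,"dx":0,"dy":0,"dz":0,"wx":0,"wy":0,"wz":0},{"hand":-1,"dx":0,"dy":0,"dz":1,"wx":0,"wy":0,"wz":0},{"hand":-1,"dx":0,"dy":0,"dz":3,"wx":0,"wy":0,"wz":0},{"hand":-1,"dx":0,"dy":0,"dz":4,"wx":0,"wy":0,"wz":0},{"hand":-1,"dx":0,"dy":0,"dz":4,"wx":0,"wy":0,"wz":0},{"hand":-1,"dx":0,"dy":0,"dz":4,"wx":0,"wy":0,"wz":0},{"hand":-1,"dx":0,"dy":0,"dz":1.5,"wx":0,"wy":0,"wz":0},{"hand":-1,"dx":0,"dy":0,"dz":0,"wx":0,"wy":0,"wz":0}]' >/dev/null; python3 st.py;  python3 - <<'E'
from meas import *
p,_=shot('scene','s12'); cv2.imwrite('pics/e12.png',cv2.resize(p[110:270,230:390],None,fx=4,fy=4,interpolation=cv2.INTER_CUBIC)[:,:,::-1])
E
python3 st.py
```

```text
t 19.25 pos [0.466  0.0028 0.1579] yaw 60.04 z [ 0.006 -0.001 -1.   ] F [ 0.5  0.1 -0.7] op 0.689
t 19.3 pos [0.4646 0.0031 0.1562] yaw 60.03 z [ 0.003 -0.001 -1.   ] F [-1.  -0.  -0.9] op 0.688
```

View pics/e12.png

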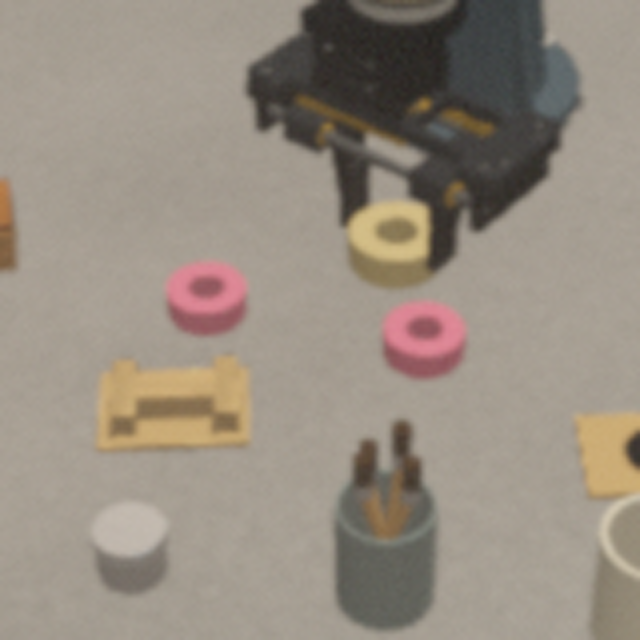

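```bash
python3 - <<'E'
from h import *
print(ray('scene',[[329.3,167.6]],.2005))
p=cv2.imread('pics/s12.png')[:,:,::-1].copy(); c=cv2.resize(p[155:185,310:345],None,fx=8,fy=8,interpolation=cv2.INTER_CUBIC)
print(p[167,314:345].tolist())
H=cv2.cvtColor(c,cv2.COLOR_RGB2HSV); m=((c[:,:,0]<150)).astype(np.uint8)
n,l,st,ce=cv2.connectedComponentsWithStats(m)
for i in range(1,n):
  if st[i][4]>150: print(st[i],(ce[i]+.5)/8-.5+[310,155],ray('scene',[(ce[i]+.5)/8-.5+[310,155]],.2005))
E
```

```text
[[0.46676122 0.00338395 0.2005    ]]
[[160, 152, 140], [154, 146, 134], [161, 147, 123], [184, 165, 122], [205, 183, 133], [210, 189, 136], [210, 190, 136], [209, 187, 133], [206, 184, 129], [190, 170, 119], [158, 141, 97], [139, 122, 88], [138, 122, 87], [138, 121, 84], [138, 122, 89], [135, 118, 84], [136, 121, 85], [135, 119, 83], [136, 119, 85], [147, 129, 91], [179, 158, 112], [199, 177, 126], [185, 164, 115], [135, 118, 85], [77, 70, 55], [57, 48, 43], [56, 50, 42], [57, 50, 45], [61, 53, 49], [80, 74, 67], [120, 112, 103]]
[  25    0   82   99 5537] [317.4447467  159.28638026] [[ 0.43646912 -0.03198477  0.2005    ]]
[   53     0   227   219 21343] [334.54394591 169.22803437] [[0.47146024 0.01749789 0.2005    ]]
[ 118   83   71   39 2108] [328.76037713 167.27573529] [[0.46563295 0.00183741 0.2005    ]]
```

```bash
python3 -m handwheel '[{"hand":-1,"dx":1.6,"dy":-3.95,"dz":0,"wx":0,"wy":0,"wz":0},{"hand":-1,"dx":1.6,"dy":-3.95,"dz":0,"wx":0,"wy":0,"wz":0},{"hand":-1,"dx":1.6,"dy":-3.95,"dz":0,"wx":0,"wy":0,"wz":0},{"hand":-1,"dx":1.6,"dy":-3.95,"dz":0,"wx":0,"wy":0,"wz":0},{"hand":-1,"dx":1.6,"dy":-3.95,"dz":0,"wx":0,"wy":0,"wz":0},{"hand":-1,"dx":1.6,"dy":-3.95,"dz":0,"wx":0,"wy":0,"wz":0},{"hand":-1,"dx":1.6,"dy":-3.95,"dz":0,"wx":0,"wy":0,"wz":0},{"hand":-1,"dx":1.6,"dy":-3.95,"dz":0,"wx":0,"wy":0,"wz":0},{"hand":-1,"dx":1.6,"dy":-3.95,"dz":0,"wx":0,"wy":0,"wz":0},{"hand":-1,"dx":0,"dy":0,"dz":-2,"wx":0,"wy":0,"wz":0}]' >/dev/null&& python3 -m handwheel '[{"hand":-1,"dx":0,"dy":0,"dz":-4,"wx":0,"wy":0,"wz":0},{"hand":-1,"dx":0,"dy":0,"dz":-4,"wx":0,"wy":0,"wz":0},{"hand":-1,"dx":0,"dy":0,"dz":-4,"wx":0,"wy":0,"wz":0},{"hand":-1,"dx":0,"dy":0,"dz":-1,"wx":0,"wy":0,"wz":0},{"hand":-1,"dx":0,"dy":0,"dz":0,"wx":0,"wy":0,"wz":0},{"hand":-1,"dx":0,"dy":0,"dz":0,"wx":0,"wy":0,"wz":0},{"hand":-1,"dx":0,"dy":0,"dz":0,"wx":0,"wy":0,"wz":0}]' >/dev/null; python3 st.py
```

```text
t 21.0 pos [ 0.61   -0.3537  0.0076] yaw 60.03 z [ 0.004 -0.003 -1.   ] F [ 1.5  0.4 -0.5] op 0.691
```

```bash
python3 -m handwheel '[{"hand":-1,"dx":-0.05,"dy":0.1,"dz":-1,"wx":0,"wy":0,"wz":0},{"hand":-1,"dx":0,"dy":0,"dz":-0.5,"wx":0,"wy":0,"wz":0},{"hand":-1,"dx":0,"dy":0,"dz":0,"wx":0,"wy":0,"wz":0}]' >/dev/null; python3 - <<'E'
from meas import *
p,_=shot('scene','s13'); cv2.imwrite('pics/e13.png',cv2.resize(p[210:270,160:230],None,fx=10,fy=10,interpolation=cv2.INTER_CUBIC)[:,:,::-1])
E
python3 st.py
```

```text
t 21.35 pos [ 0.6075 -0.3511 -0.0102] yaw 60.02 z [-0.001  0.001 -1.   ] F [-0.7  0.1 -0.9] op 0.689
```

View pics/e13.png

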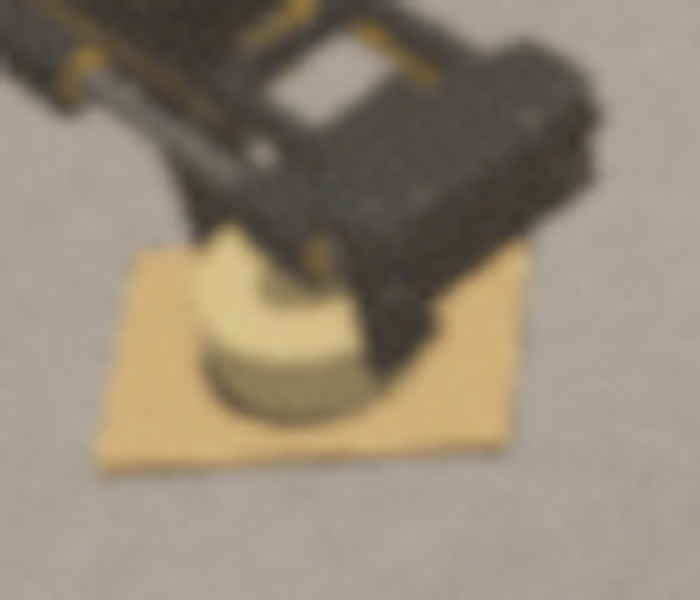

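```bash
python3 -m handwheel '[{"hand":-1,"dx":0.1,"dy":-0.1,"dz":-0.1,"wx":0,"wy":0,"wz":0},{"hand":-1,"dx":0,"dy":0,"dz":-0.2,"wx":0,"wy":0,"wz":0},{"hand":-1,"dx":0,"dy":0,"dz":0,"wx":0,"wy":0,"wz":0}]' >/dev/null;python3 st.py
```

```text
t 21.65 pos [ 0.6088 -0.3525 -0.0131] yaw 60.02 z [-0.  0. -1.] F [-0.6 -0.3 -0.1] op 0.692
```

```bash
python3 -m handwheel '[{"hand":-1,"dx":0,"dy":0,"dz":-0.1,"wx":0,"wy":0,"wz":0},{"hand":0.8,"dx":0,"dy":0,"dz":0,"wx":0,"wy":0,"wz":0},{"hand":0.8,"dx":0,"dy":0,"dz":0,"wx":0,"wy":0,"wz":0},{"hand":0.8,"dx":0,"dy":0,"dz":0,"wx":0,"wy":0,"wz":0},{"hand":0.8,"dx":0,"dy":0,"dz":2,"wx":0,"wy":0,"wz":0},{"hand":0.8,"dx":0,"dy":0,"dz":3,"wx":0,"wy":0,"wz":0},{"hand":0.8,"dx":0,"dy":0,"dz":4,"wx":0,"wy":0,"wz":0},{"hand":0.8,"dx":0,"dy":0,"dz":2,"wx":0,"wy":0,"wz":0}]' >/dev/null; python3 st.py
python3 -m handwheel '[{"hand":0.8,"dx":-0.1,"dy":4,"dz":0,"wx":0,"wy":0,"wz":0},{"hand":0.8,"dx":-0.1,"dy":4,"dz":0,"wx":0,"wy":0,"wz":0},{"hand":0.8,"dx":-0.1,"dy":4,"dz":0,"wx":0,"wy":0,"wz":0},{"hand":0.8,"dx":-0.1,"dy":4,"dz":0,"wx":0,"wy":0,"wz":0},{"hand":0.8,"dx":-0.2,"dy":3.9,"dz":0,"wx":0,"wy":0,"wz":0},{"hand":0.8,"dx":0,"dy":0,"dz":-2,"wx":0,"wy":0,"wz":0},{"hand":0.8,"dx":0,"dy":0,"dz":-2,"wx":0,"wy":0,"wz":0},{"hand":0.8,"dx":0,"dy":0,"dz":-1,"wx":0,"wy":0,"wz":0},{"hand":0.8,"dx":0,"dy":0,"dz":0,"wx":0,"wy":0,"wz":0},{"hand":0.8,"dx":0,"dy":0,"dz":0,"wx":0,"wy":0,"wz":0}]' >/dev/null; python3 - <<'E'
from meas import *
p,_=shot('scene','s14'); cv2.imwrite('pics/e14.png',cv2.resize(p[190:290,150:350],None,fx=4,fy=4,interpolation=cv2.INTER_CUBIC)[:,:,::-1])
p,_=shot('top','t14'); cv2.imwrite('pics/e14t.png',cv2.resize(p[110:240,270:450],None,fx=4,fy=4,interpolation=cv2.INTER_CUBIC)[:,:,::-1])
E
python3 st.py
```

```text
t 22.45 pos [ 0.6104 -0.3537  0.0997] yaw 60.03 z [ 0.004 -0.003 -1.   ] F [ 1.2 -0.5  1. ] op 0.9
t 23.55 pos [ 0.6036 -0.1542  0.047 ] yaw 59.99 z [ 0.002 -0.001 -1.   ] F [0.6 0.3 0.9] op 0.901
```

View pics/e14.png

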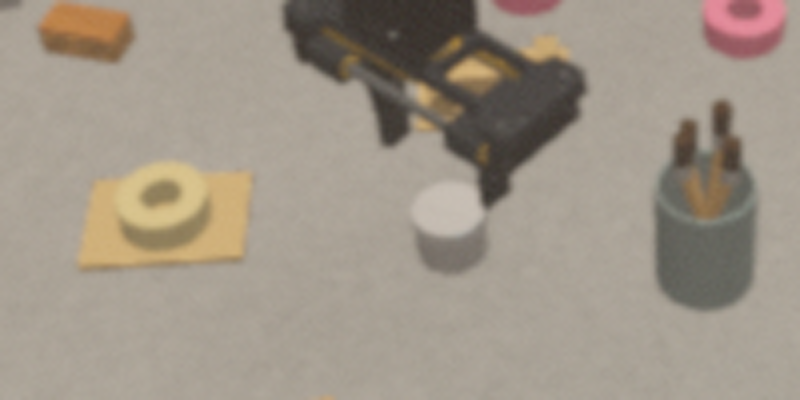

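View pics/e14t.png

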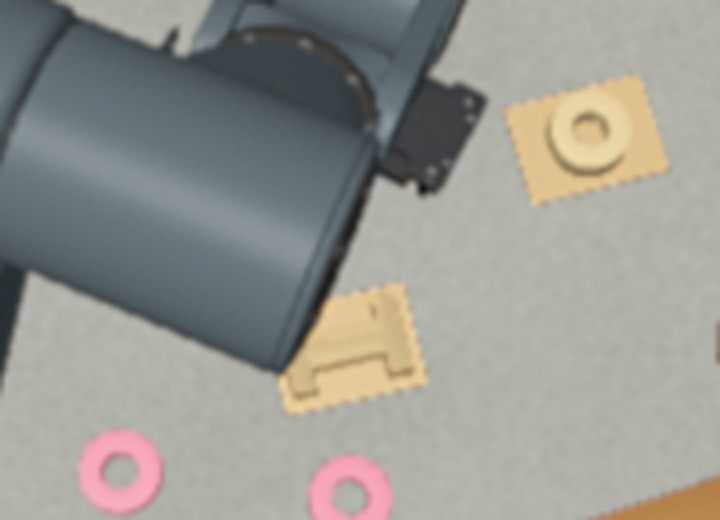

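```bash
python3 -m handwheel '[{"hand":0.8,"dx":0,"dy":0,"dz":-2,"wx":0,"wy":0,"wz":0},{"hand":0.8,"dx":0,"dy":0,"dz":-2,"wx":0,"wy":0,"wz":0},{"hand":0.8,"dx":0,"dy":0,"dz":-1.5,"wx":0,"wy":0,"wz":0},{"hand":0.8,"dx":0,"dy":0,"dz":0,"wx":0,"wy":0,"wz":0},{"hand":-1,"dx":0,"dy":0,"dz":0,"wx":0,"wy":0,"wz":0},{"hand":-1,"dx":0,"dy":0,"dz":0,"wx":0,"wy":0,"wz":0},{"hand":-1,"dx":0,"dy":0,"dz":0,"wx":0,"wy":0,"wz":0},{"hand":-1,"dx":0,"dy":0,"dz":0,"wx":0,"wy":0,"wz":0},{"hand":-1,"dx":0,"dy":0,"dz":0,"wx":0,"wy":0,"wz":0},{"hand":-1,"dx":0,"dy":0,"dz":0,"wx":0,"wy":0,"wz":0}]' >/dev/null; python3 st.py
python3 -m handwheel '[{"hand":-1,"dx":0,"dy":0,"dz":0,"wx":0,"wy":0,"wz":0},{"hand":-1,"dx":0,"dy":0,"dz":0,"wx":0,"wy":0,"wz":0}]' >/dev/null; python3 st.py
```

```text
t 24.55 pos [ 0.6031 -0.1538 -0.0082] yaw 60.04 z [ 0.001 -0.001 -1.   ] F [-1.3 -0.8  4.1] op 0.56
t 24.75 pos [ 0.6031 -0.1538 -0.0082] yaw 60.04 z [ 0.001 -0.001 -1.   ] F [-1.7 -1.3  5.7] op 0.561
```

```bash
python3 -m handwheel '[{"hand":-1,"dx":0,"dy":0,"dz":1,"wx":0,"wy":0,"wz":0},{"hand":-1,"dx":0,"dy":0,"dz":3,"wx":0,"wy":0,"wz":0},{"hand":-1,"dx":0,"dy":0,"dz":4,"wx":0,"wy":0,"wz":0},{"hand":-1,"dx":0,"dy":0,"dz":4,"wx":0,"wy":0,"wz":0},{"hand":-1,"dx":0,"dy":0,"dz":4,"wx":0,"wy":0,"wz":0},{"hand":-1,"dx":0,"dy":0,"dz":1,"wx":0,"wy":0,"wz":0},{"hand":-1,"dx":0,"dy":0,"dz":0,"wx":0,"wy":0,"wz":0}]' >/dev/null; python3 - <<'E'
from meas import *
p,_=shot('scene','s15'); cv2.imwrite('pics/e15.png',cv2.resize(p[130:290,180:350],None,fx=3.5,fy=3.5,interpolation=cv2.INTER_CUBIC)[:,:,::-1])
p,_=shot('top','t15')
for a in [('PTp',(393,126,440,163),.006,'warm'),('PB',(170,132,217,172),.006,'warm'),('PW',(333,178,380,215),.006,'warm')]: top_measure('top',p,*a)
E
python3 st.py
```

```text
PTp top ctr [ 609.  -352.3] size [ 78.7 108.7] long-axis deg 103.7
PB top ctr [605.3 394.9] size [22.2 43.3] long-axis deg 160.1
PW top ctr [ 448.6 -157.8] size [ 79.3 111.5] long-axis deg 101.8
t 25.55 pos [ 0.6015 -0.1527  0.1595] yaw 60.02 z [-0.003  0.002 -1.   ] F [-0.1 -0.8 -2.3] op 0.562
```

View pics/e15.png

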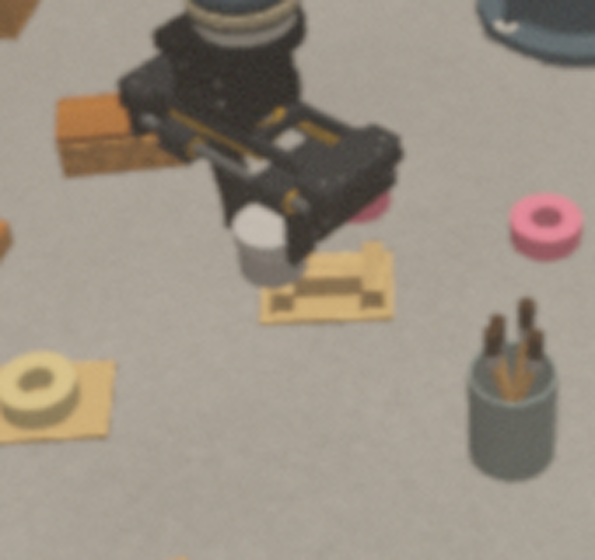

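```bash
python3 -m handwheel '[{"hand":-1,"dx":-1.8,"dy":3.8,"dz":0,"wx":0,"wy":0,"wz":0},{"hand":-1,"dx":-1.8,"dy":3.8,"dz":0,"wx":0,"wy":0,"wz":0},{"hand":-1,"dx":-1.8,"dy":3.8,"dz":0,"wx":0,"wy":0,"wz":0},{"hand":-1,"dx":-1.8,"dy":3.8,"dz":0,"wx":0,"wy":0,"wz":0},{"hand":-1,"dx":-1.8,"dy":3.8,"dz":0,"wx":0,"wy":0,"wz":0},{"hand":-1,"dx":-1.8,"dy":3.8,"dz":0,"wx":0,"wy":0,"wz":0},{"hand":-1,"dx":-1.8,"dy":3.8,"dz":0,"wx":0,"wy":0,"wz":0},{"hand":-1,"dx":-1.8,"dy":3.9,"dz":0,"wx":0,"wy":0,"wz":0},{"hand":-1,"dx":-1.6,"dy":3.9,"dz":0,"wx":0,"wy":0,"wz":0},{"hand":-1,"dx":0,"dy":0,"dz":-2,"wx":0,"wy":0,"wz":0}]' >/dev/null&& python3 -m handwheel '[{"hand":-1,"dx":0,"dy":0,"dz":-4,"wx":0,"wy":0,"wz":0},{"hand":-1,"dx":0,"dy":0,"dz":-4,"wx":0,"wy":0,"wz":0},{"hand":-1,"dx":0,"dy":0,"dz":-4,"wx":0,"wy":0,"wz":0},{"hand":-1,"dx":0,"dy":0,"dz":-1,"wx":0,"wy":0,"wz":0},{"hand":-1,"dx":0,"dy":0,"dz":0,"wx":0,"wy":0,"wz":0},{"hand":-1,"dx":0,"dy":0,"dz":0,"wx":0,"wy":0,"wz":0},{"hand":-1,"dx":0,"dy":0,"dz":0,"wx":0,"wy":0,"wz":0}]' >/dev/null; python3 st.py
```

```text
t 27.25 pos [0.444  0.1908 0.0125] yaw 60.02 z [ 0.003  0.001 -1.   ] F [ 0.8  0.5 -1.7] op 0.56
```

```bash
python3 -m handwheel '[{"hand":-1,"dx":-0.1,"dy":-0.05,"dz":-0.6,"wx":0,"wy":0,"wz":0},{"hand":-1,"dx":0,"dy":0,"dz":-0.3,"wx":0,"wy":0,"wz":0},{"hand":-1,"dx":0,"dy":0,"dz":0,"wx":0,"wy":0,"wz":0},{"hand":-1,"dx":0,"dy":0,"dz":0,"wx":0,"wy":0,"wz":0}]' >/dev/null; python3 - <<'E'
from meas import *
p,_=shot('scene','s16'); cv2.imwrite('pics/e16.png',cv2.resize(p[170:290,350:470],None,fx=5,fy=5,interpolation=cv2.INTER_CUBIC)[:,:,::-1])
E
python3 st.py
```

```text
t 27.7 pos [0.442  0.1901 0.0023] yaw 60.02 z [ 0.  0. -1.] F [-0.5 -1.  -1. ] op 0.559
```

View pics/e16.png

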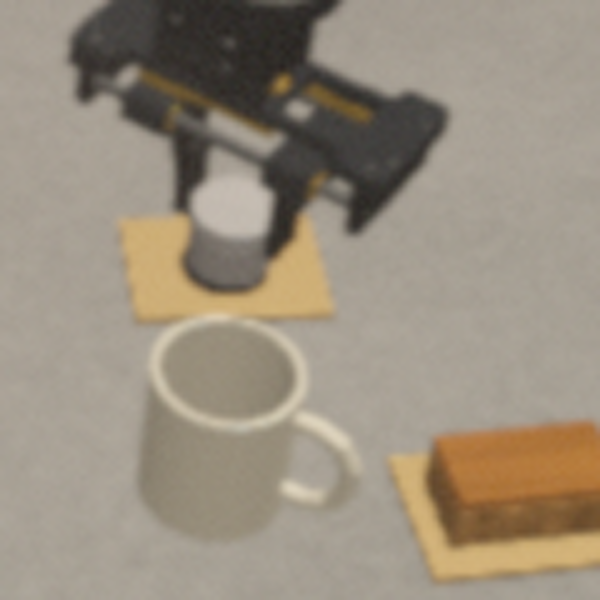

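Aligned over the disc; lower the last ~4.5 mm.

```bash
python3 -m handwheel '[{"hand":-1,"dx":0.1,"dy":0,"dz":-0.2,"wx":0,"wy":0,"wz":0},{"hand":-1,"dx":0,"dy":0,"dz":-0.2,"wx":0,"wy":0,"wz":0},{"hand":-1,"dx":0,"dy":0,"dz":-0.1,"wx":0,"wy":0,"wz":0},{"hand":-1,"dx":0,"dy":0,"dz":0,"wx":0,"wy":0,"wz":0}]' >/dev/null; python3 st.py
```

```text
t 28.1 pos [ 0.4432  0.1901 -0.0022] yaw 60.03 z [ 0.001  0.    -1.   ] F [-0.  -0.   6.3] op 0.557
```

Contact (6 N). Release, retreat up and back clear.

```bash
python3 -m handwheel '[{"hand":0.5,"dx":0,"dy":0,"dz":0,"wx":0,"wy":0,"wz":0},{"hand":0.5,"dx":0,"dy":0,"dz":0,"wx":0,"wy":0,"wz":0},{"hand":0.5,"dx":0,"dy":0,"dz":0,"wx":0,"wy":0,"wz":0},{"hand":0.5,"dx":0,"dy":0,"dz":2,"wx":0,"wy":0,"wz":0},{"hand":0.5,"dx":0,"dy":0,"dz":4,"wx":0,"wy":0,"wz":0},{"hand":0.5,"dx":0,"dy":0,"dz":4,"wx":0,"wy":0,"wz":0},{"hand":0.5,"dx":0,"dy":0,"dz":4,"wx":0,"wy":0,"wz":0},{"hand":0.5,"dx":0,"dy":0,"dz":4,"wx":0,"wy":0,"wz":0}]' >/dev/null; python3 st.py
python3 -m handwheel '[{"hand":0.5,"dx":-0.5,"dy":4,"dz":0,"wx":0,"wy":0,"wz":0},{"hand":0.5,"dx":-0.5,"dy":4,"dz":0,"wx":0,"wy":0,"wz":0},{"hand":0.5,"dx":-1,"dy":4,"dz":0,"wx":0,"wy":0,"wz":0},{"hand":0.5,"dx":-1,"dy":4,"dz":0,"wx":0,"wy":0,"wz":0},{"hand":0.5,"dx":-2,"dy":4,"dz":0,"wx":0,"wy":0,"wz":0},{"hand":0.5,"dx":-2,"dy":4,"dz":0,"wx":0,"wy":0,"wz":0},{"hand":0.5,"dx":-2,"dy":3,"dz":0,"wx":0,"wy":0,"wz":0},{"hand":0.5,"dx":-2,"dy":0,"dz":0,"wx":0,"wy":0,"wz":0},{"hand":0.5,"dx":0,"dy":0,"dz":0,"wx":0,"wy":0,"wz":0}]' >/dev/null; python3 - <<'E'
from meas import *
import meas
p,_=shot('scene','s17'); cv2.imwrite('pics/e17.png',cv2.resize(p[140:300,150:490],None,fx=2.35,fy=2.35,interpolation=cv2.INTER_CUBIC)[:,:,::-1])
p,_=shot('top','t17'); cv2.imwrite('pics/e17t.png',cv2.resize(p[125:235,160:450],None,fx=2.7,fy=2.7,interpolation=cv2.INTER_CUBIC)[:,:,::-1])
def mk(p,k):
    H=hsv(p)
    if k=='block': return ((H[:,:,1]>135)&(H[:,:,2]>125)).astype(np.uint8)
    if k=='tin': return (p.min(2)>165).astype(np.uint8)
    if k=='hole': return None
meas.masks=mk
top_measure('top',p,'block',(170,130,217,172),.042,'block')
top_measure('top',p,'tin',(225,183,258,217),.046,'tin')
E
python3 st.py
```

```text
t 28.9 pos [0.4422 0.1899 0.1785] yaw 60.02 z [-0.001 -0.    -1.   ] F [ 0.4  0.1 -0.5] op 0.752
block top ctr [593.8 340.1] size [46.6 84.1] long-axis deg 106.2
tin top ctr [442.9 192.5] size [47.6 47.8] long-axis deg 90.8
t 29.9 pos [0.3325 0.4591 0.1769] yaw 60.05 z [-0.    -0.001 -1.   ] F [-0.1  0.2  0. ] op 0.749
```

View pics/e17.png

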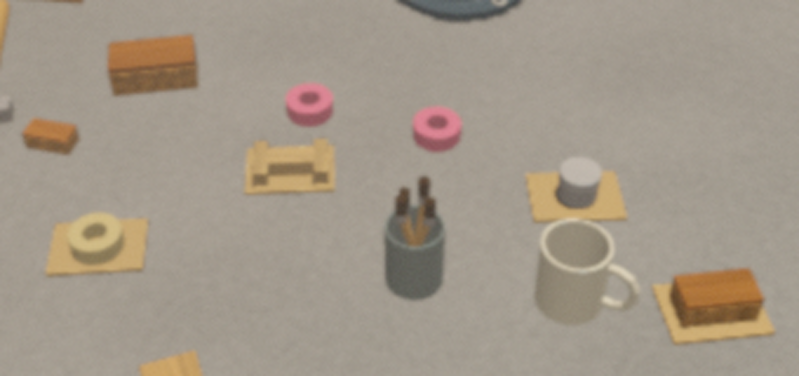

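View pics/e17t.png

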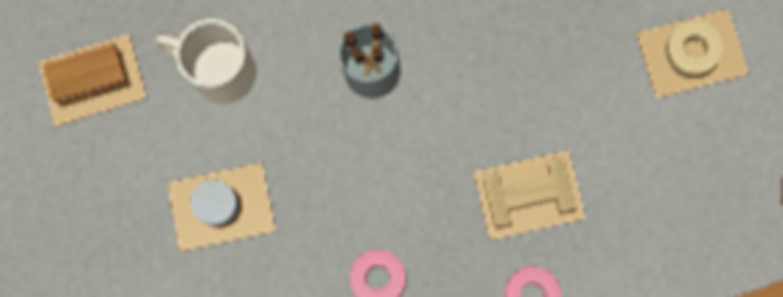

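```bash
python3 - <<'E'
import cv2,numpy as np
t=cv2.imread('pics/t17.png'); s=cv2.imread('pics/s17.png')
def c(p,u,v): return cv2.resize(p[v-19:v+19,u-25:u+25],(390,296),interpolation=cv2.INTER_CUBIC)
cv2.imwrite('pics/zt.png',np.vstack([np.hstack([c(t,194,155),c(t,242,201)]),np.hstack([c(t,356,197),c(t,417,145)])]))
cv2.imwrite('pics/zs.png',np.vstack([np.hstack([c(s,454,270),c(s,395,223)]),np.hstack([c(s,273,211),c(s,191,243)])]))
E
```

```text
(no output)
```

View pics/zt.png

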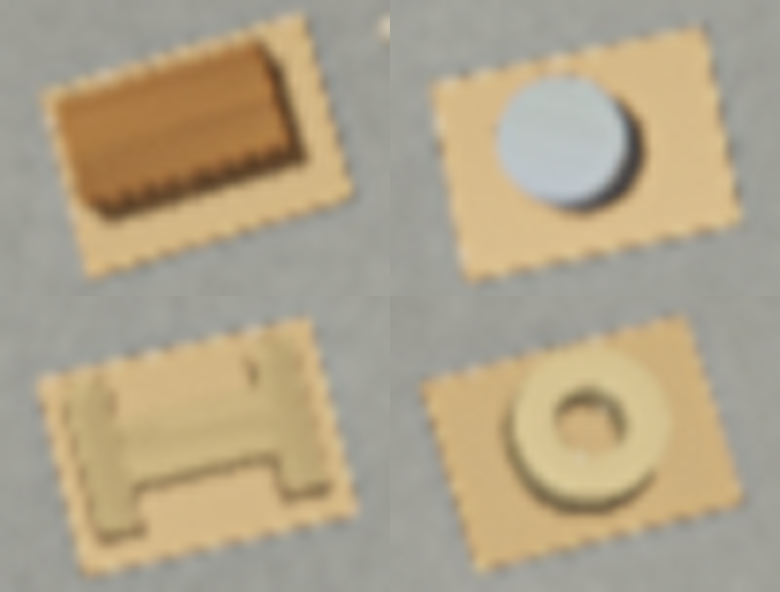

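View pics/zs.png

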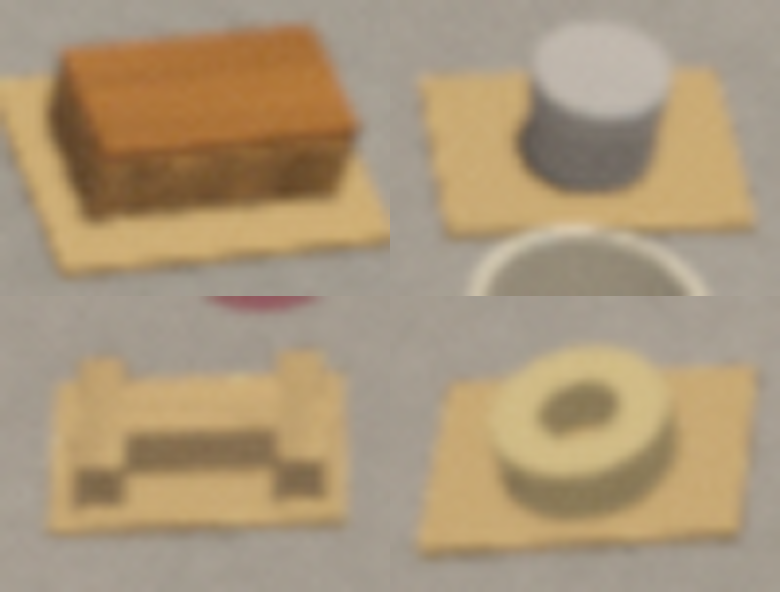

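```bash
python3 - <<'E'
from meas import *
import meas
def mk(p,k):
    if k=='lid': return ((p.min(2)>150)&((p.max(2).astype(int)-p.min(2))<30)).astype(np.uint8)
    H=hsv(p)
    if k=='tw': return (((H[:,:,0]>19)&(H[:,:,1]>50)&(H[:,:,2]>175))).astype(np.uint8)
meas.masks=mk
s=cv2.imread('pics/s17.png')[:,:,::-1].copy(); t=cv2.imread('pics/t17.png')[:,:,::-1].copy()
print(s[213,384:412].tolist())
print('scn lid hand', ray('scene',[[396.5,213.1]],.046))
print(hsv(t)[145,398:438:2].tolist()); print(hsv(t)[197,335:378:2].tolist())
# silhouettes in scene0 for cross-camera bias
s0=cv2.imread('pics/scene0.png')[:,:,::-1].copy()
meas.masks=lambda p,k:(hsv(p)[:,:,2]<105).astype(np.uint8)
top_measure('scene',s0,'pad_tin',(382,213,410,234),.006,'d')
top_measure('scene',s0,'pad_tape',(176,232,208,256),.006,'d')
top_measure('scene',s0,'pad_blk',(434,258,476,284),.006,'d')
top_measure('scene',s0,'pad_wind',(254,202,294,222),.006,'d')
E
```

```text
[[186, 165, 133], [188, 166, 130], [190, 166, 132], [179, 160, 132], [173, 161, 145], [184, 174, 164], [190, 180, 171], [191, 182, 172], [191, 183, 173], [191, 182, 172], [190, 181, 171], [192, 183, 174], [190, 182, 171], [190, 182, 172], [191, 183, 173], [190, 183, 172], [192, 183, 174], [193, 184, 174], [193, 183, 174], [192, 184, 174], [192, 184, 172], [192, 179, 161], [193, 172, 140], [196, 169, 129], [195, 168, 125], [195, 168, 125], [193, 167, 125], [182, 159, 125]]
scn lid hand [[0.44570234 0.18953993 0.046     ]]
[[18, 76, 175], [19, 99, 207], [19, 98, 205], [19, 96, 205], [19, 99, 182], [22, 88, 176], [21, 79, 217], [22, 79, 214], [21, 86, 204], [19, 90, 205], [19, 97, 205], [20, 92, 203], [21, 81, 212], [22, 81, 214], [21, 81, 211], [19, 98, 204], [19, 98, 204], [19, 98, 205], [19, 88, 199], [30, 13, 159]]
[[34, 11, 157], [19, 50, 177], [19, 95, 205], [21, 93, 192], [20, 94, 188], [20, 95, 185], [21, 93, 194], [21, 92, 196], [21, 92, 197], [21, 91, 199], [21, 91, 200], [20, 91, 202], [21, 90, 202], [21, 91, 201], [21, 92, 197], [21, 94, 193], [21, 94, 190], [21, 96, 188], [20, 96, 188], [19, 91, 208], [22, 29, 168], [30, 11, 160]]
pad_tin scene ctr [441.7 187.6] size [42.5 44. ] long-axis deg 98.7
pad_tape scene ctr [ 608.8 -355.1] size [55.6 55.9] long-axis deg 109.0
pad_blk scene ctr [594.5 340. ] size [41.2 81.2] long-axis deg 106.0
pad_wind scene ctr [ 447.4 -162.3] size [52.9 86.7] long-axis deg 101.8
```

```bash
python3 - <<'E'
from meas import *
import meas
t=cv2.imread('pics/t17.png')[:,:,::-1].copy(); t0=cv2.imread('pics/top0.png')[:,:,::-1].copy()
meas.masks=lambda p,k:((p.min(2)>170)&((p.max(2).astype(int)-p.min(2))<40)).astype(np.uint8)
top_measure('top',t,'tin',(225,183,258,217),.046,'')
meas.masks=lambda p,k:((p.min(2)>178)).astype(np.uint8)
top_measure('top',t0,'tin0',(340,134,365,158),.040,'')
meas.masks=lambda p,k:((hsv(p)[:,:,1]<93)&(p.max(2)>185)&(hsv(p)[:,:,1]>60)).astype(np.uint8)
top_measure('top',t,'tape',(402,128,432,160),.031,'')
print('hole',ray('top',[[417.6,142.3]],.031))
# winder: hue>=20
c=t
meas.masks=lambda p,k:((hsv(p)[:,:,0]>=20)&(hsv(p)[:,:,1]>75)).astype(np.uint8)
top_measure('top',t,'winder',(335,178,378,215),.028,'')
E
```

```text
tin top ctr [442.7 192.5] size [46.4 47.1] long-axis deg 90.5
tin0 top ctr [ 602.7 -153.4] size [47.8 48.3] long-axis deg 25.8
tape top ctr [ 613.2 -354.9] size [62.3 90.6] long-axis deg 103.7
hole [[ 0.6088156  -0.35241408  0.031     ]]
winder top ctr [ 450.4 -158.7] size [62.9 96. ] long-axis deg 101.7
```

```bash
python3 -c "
from rig import hand_in
print(hand_in())"
```

```text
the job is handed in; nothing more can be done
None
```

All four finishing things are on their matching pads, lying flat and right way up. I placed the sanding block, winder, tape and wax tin in that order and handed in at about 30 s, with the arm raised clear.

**Placement:** the last top-camera checks put the tape within about 1 mm of its silhouette. The block and winder were within about 2–3 mm, and both were turned to match within about 0.5°. All four were lowered onto their pads before release. The wrist force at touchdown was about 5–6 N for the winder and tin, and about 1 N or less for the block and tape.

**Mug and brush pot:** both looked upright and where they started in the final pictures. I checked this by eye and did not measure it.

**Problems and disagreements:**
- **First grasp:** my first try at the block closed above it. The fingertips sit about 25–35 mm higher than the reported tool position, and nothing moved. I worked from the corrected height after that. On the block's second grasp the wrist force read 6 N, probably from the fingertips brushing the bench.
- **Tin offset:** the top camera shows the tin about 2 mm towards +y of its disc. The scene camera shows a similar y offset plus about 4 mm in x, but that reading was picked by hand. I did not correct it.
- **Cameras:** the two cameras differ by about 2.5 mm in y, so these figures carry roughly that uncertainty.

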